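Bond rubber stamps in a ratchet-lever draw-bed press

TASK

The rubber stamps behind the green cutting mat have just been stuck to their wooden mounts and need pressing: draw the press bed out, stand all of them on its grey sheet wood side up, and push it fully home. Pull the lever down to the third notch (the red mark), press the timer keys one at a time - yellow to clear, blue for the preset time, green to start - and leave everything alone for about six seconds; then press the red release button so that the lever springs back up, draw the bed out and set all the stamps on the cutting mat, wood side up. Leave the whetstone, the eraser and the gouge where they are, and never start the timer unless the lever is locked in the third notch.

Things in the scene. Friction and masses are not known exactly. Their poses are not given: they have to be found in the camera images.
- press: grey bench press screwed to the bench, facing the robot. Origin: on the bench below the middle of the head's front face; own x points back (away from the robot), y left, z up. The head is a beam, x 0 to 107 mm, y -165 to 165 mm, z 82 to 110 mm; on it stand the timer pod (left), the release button and the lever (right). The bed slides out of its front along own -x.
- bed (a joint): slide of the draw bed, m: 0 = fully home under the head, 0.145 = fully out towards the robot (end stops at both). Friction about 3 N holds it anywhere. It starts anywhere from 0 to 0.10, empty.
- bed_top (a point): middle of the bed's flat top, 30 mm above the bench, press's axes; a metal tray, inside 102 mm (x) by 260 mm (y), with a rim 5 mm thick and 11 mm high all round. A dark grey sheet (88 x 222 mm) marks the part that lies beneath the pressure plate when home; the plate with the lever up clears a standing stamp by about 9 mm; fully out, the bed's rear edge is 39 mm in front of the head.
- bed_knob (a point): upright black knob, 21 mm across, on a tongue in front of the bed, 90 mm in front of bed_top; this point is on its axis at mid grip height, 55 mm above the bench. The knob spans 29 to 72 mm above the bench. Push or pull it along the press's x.
- lever (a joint): angle of the clamp lever, rad: 0 = up at rest (60 degrees above level, leaning to the robot), grows as the handle is pulled forward and down, stop at 1.0. A pawl holds it in notches at 0.26, 0.43, 0.60 (third, red mark on the scale), 0.77, 0.94; let go between two it drops back to the last one passed. Springs: 3 to 10 N at the handle. If pulled too far, release and begin again.
- lever_grip (a point): middle of the lever's handle, a level black crank handle 21 mm thick and 70 mm long that sticks out of the lever's end to the right (along the press's -y); 140 mm from the pivot axis, 47 mm to the right of the lever's arm. About 282 mm above the bench at rest, 222 mm in the third notch. Moves on an arc about lever_pivot in the press's x-z plane.
- lever_pivot (a point): the lever's pivot, 161 mm above the bench; axis along the press's y.
- release (a joint): travel of the red release button, m: 0 = up, 0.009 = fully down. It carries the pawl, so it dips about 4 mm and jumps up again at each click of the lever; pressed deeper than 5 mm (about 4 N; fully down 5.3 N) it frees the lever, which springs up to 0 within about a second.
- release_top (a point): middle of the top of the red release button, 27 mm across, facing up, 130 mm above the bench, 95 mm to the left of the lever.
- key_clear (a joint): travel of the yellow clear key, m: 0 = up, 0.005 = fully down, spring, 4 N. Counts as pressed beyond 0.003.
- key_clear_top (a point): top of the yellow key, 20 mm across, facing up, about 141 mm above the bench; the right one of three in a row along the press's y, 40 mm apart.
- key_time (a joint): travel of the blue preset-time key, as key_clear.
- key_time_top (a point): top of the blue key, the middle one.
- key_start (a joint): travel of the green start key, as key_clear.
- key_start_top (a point): top of the green key, the left one.
- mat_top (a point): middle of the top face of the green cutting mat, 120 mm (own x) by 200 mm (own y), 3 mm thick, fixed flat on the bench to the front left of the press.
- stamp_ring: rubber stamp: pale wooden mount on a dark red rubber die, with a dark ring printed on top; 60 mm (own x) by 42 mm (own y) by 26 mm high, 70 g. Origin at the centre of its underside (rubber side), z up through the wood. May be absent.
- stamp_bars: rubber stamp, mid-brown mount with five red bars on top; 66 (own x) x 38 (own y) x 26 mm, 70 g, origin as stamp_ring. May be absent.
- stamp_leaf: rubber stamp, dark mount with a green four-leaf cross on top; 56 (own x) x 46 (own y) x 26 mm, 70 g, origin as stamp_ring. May be absent.
- whetstone: two-layer whetstone 40 x 110 x 17 mm lying flat on the bench, a bystander.
- eraser: blue and white eraser 23 x 44 x 12 mm, a bystander near the front edge of the bench.
- gouge_2: wood-handled gouge, 135 mm long, lying left of the mat, a bystander.
There are look-alikes about, which are no part of the job. Leave any turquoise look-alike of the stamp_leaf alone.

How it is judged:
On the way, in this order (a step that is already met when the one before it is completed fails the run):
1. every stamp stands on the bed and the bed is fully home (x of stamp_ring in the frame of bed_top between -0.035 and 0.035 m and y of stamp_ring in the frame of bed_top between -0.1 and 0.1 m and z of stamp_ring in the frame of bed_top between -0.005 and 0.006 m and angle between each of stamp_ring, stamp_bars, stamp_leaf's own z axis and vertical below 0.12 rad and x of stamp_bars in the frame of bed_top between -0.035 and 0.035 m and y of stamp_bars in the frame of bed_top between -0.1 and 0.1 m and z of stamp_bars in the frame of bed_top between -0.005 and 0.006 m and x of stamp_leaf in the frame of bed_top between -0.035 and 0.035 m and y of stamp_leaf in the frame of bed_top between -0.1 and 0.1 m and z of stamp_leaf in the frame of bed_top between -0.005 and 0.006 m and value of joint bed below 0.006 m), for 0.2 s.
2. the lever is locked in the third notch, with the loaded bed home (x of stamp_ring in the frame of bed_top between -0.035 and 0.035 m and y of stamp_ring in the frame of bed_top between -0.1 and 0.1 m and z of stamp_ring in the frame of bed_top between -0.005 and 0.006 m and angle between each of stamp_ring, stamp_bars, stamp_leaf's own z axis and vertical below 0.12 rad and x of stamp_bars in the frame of bed_top between -0.035 and 0.035 m and y of stamp_bars in the frame of bed_top between -0.1 and 0.1 m and z of stamp_bars in the frame of bed_top between -0.005 and 0.006 m and x of stamp_leaf in the frame of bed_top between -0.035 and 0.035 m and y of stamp_leaf in the frame of bed_top between -0.1 and 0.1 m and z of stamp_leaf in the frame of bed_top between -0.005 and 0.006 m and value of joint lever between 0.54 and 0.69 rad and value of joint bed below 0.012 m and velocity of joint lever between -0.05 and 0.05 rad/s), for 0.4 s.
3. the yellow clear key is pressed, alone (value of joint key_clear above 0.003 m and value of joint each of key_time, key_start below 0.002 m), for 0.05 s.
4. then the blue preset-time key, alone (value of joint key_time above 0.003 m and value of joint each of key_clear, key_start below 0.002 m), for 0.05 s.
5. then the green start key, alone, with the lever still in the third notch (value of joint key_start above 0.003 m and value of joint each of key_clear, key_time below 0.002 m and value of joint lever between 0.54 and 0.69 rad), for 0.05 s.
6. the stamps stay clamped in the third notch for 5 s with the keys left alone (value of joint each of key_start, key_clear, key_time below 0.002 m and value of joint lever between 0.54 and 0.69 rad and value of joint bed below 0.012 m), for 5 s.
7. the release button frees the lever, which springs back up (value of joint lever below 0.08 rad and value of joint bed below 0.012 m), for 0.1 s.
At the end, for the whole second after the job is handed in: Every stamp present rests on the cutting mat, wood side up (within 7 degrees of level, its centre on the mat), still and let go; the lever is up (below 0.08 rad) (x of stamp_ring in the frame of mat_top between -0.06 and 0.06 m and y of stamp_ring in the frame of mat_top between -0.1 and 0.1 m and z of stamp_ring in the frame of mat_top between -0.005 and 0.006 m and angle between each of stamp_ring, stamp_bars, stamp_leaf's own z axis and vertical below 0.12 rad and linear speed of each of stamp_ring, stamp_bars, stamp_leaf below 0.02 m/s and x of stamp_bars in the frame of mat_top between -0.06 and 0.06 m and y of stamp_bars in the frame of mat_top between -0.1 and 0.1 m and z of stamp_bars in the frame of mat_top between -0.005 and 0.006 m and x of stamp_leaf in the frame of mat_top between -0.06 and 0.06 m and y of stamp_leaf in the frame of mat_top between -0.1 and 0.1 m and z of stamp_leaf in the frame of mat_top between -0.005 and 0.006 m and value of joint lever below 0.08 rad); the robot touches nothing.
It fails at once if the start key is pressed while the lever is not locked in the third notch (value of joint key_start above 0.003 m and (value of joint lever below 0.54 rad or value of joint lever above 0.69 rad)).
It fails at once if two timer keys are pressed at once (value of joint each of key_clear, key_time above 0.003 m or value of joint each of key_time, key_start above 0.003 m or value of joint each of key_clear, key_start above 0.003 m).
It fails at once if a bystander is moved by more than 3 cm (distance of any of whetstone, eraser, gouge_2 from where it was at the start of the episode above 0.03 m).
Of stamp_ring, stamp_bars, stamp_leaf only 2 to 3 are there at a start; the rules pass over those that are not, and their reading is None.
At some moment in a run one of stamp_ring, stamp_bars, stamp_leaf may be knocked a few centimetres aside while the robot is not near it.
Once in a run the grip may slacken for a moment while it holds something.
It also fails if it takes over 210 s, if anything falls off the work surface, if the arm or the gripper's body presses on something with over 40 N, if the wrist force passes 120 N, or if a joint passes its speed limit or range.

ROBOT

A 7-joint arm with a two-finger parallel gripper is mounted at the origin on a cart in front of the work surface, level with it; the furniture and walls round the work are solid. World frame = base frame: x ahead of the robot, y to its left, z up, the work surface at z = 0. Lengths are in m, angles in rad, forces in N, time in s.
With the tool pointing down it reaches from about 0.425 to 0.875 m from the base axis. Payload 4.7 kg.
Tool frame: the origin (TCP) lies between the finger pads; the fingertips stand 14 mm ahead of it and the grasp point (between the pads) lies 5 mm behind it; x points along the fingers, y is the direction in which the jaws open and shut, and the axes are right-handed (so a half turn about x gives the same grasp; the last joint's range is limited). The gripper opens to 85 mm and grips with 20 to 120 N. Pads are 22 mm wide; open, the fingers measure 114 mm over their backs; the gripper's body (76 mm by 85 mm) begins 54 mm behind the grasp point. The pads swing forward as they close: fully open they stand 13 mm farther back than shut.
Start: joints at [-1.167, 0.321, -0.07, 1.45, 0.023, 1.371, -0.057], TCP at [0.247, 0.601, 0.215] pointing down, gripper open.
Joint ranges: [-2.86, 2.86], [-0.3, 2.09], [-1.38, 1.24], [0.06, 2.45], [-1.56, 4.7], [0.09, 2.05], [-2.69, 2.69]. Speed limits (rad/s): [2.57, 2.57, 3.14, 3.14, 3.14, 3.14, 3.14].

INTERFACE

Orientations are given as a unit quaternion [w, x, y, z].
In Python, from workcell import readout, read_camera, calibration, robot, models gives the robot as it stands. The module is installed in compiled form; this text tells all that it offers.
- The arm moves only by the tool carry_out, never from a script. Its argument "deltas" is a list of rows, each a list of 5 numbers: the opening in per cent of the stroke, from 0 (shut) to 100 (fully open), then the shift along the tool's x, y, z in m, then the turn about the tool's x in rad. In form: [[grip, tx, ty, tz, spin], ...]. A call has exactly 8 rows; each row is the pose to reach, as a shift and turn from the pose commanded when the call began, along the tool's axes at that moment; what a row does not reach only later rows make up. A row lasts 1/8 s, in which the tool goes at most 62.5 mm and 10.7 degrees, less where a joint would pass 70% of its speed; a pose out of reach is approached as far as the arm can. A call with a gripper value outside its range is refused whole. The fingers move at their own pace and stop on an object; "grip_force" is the grip in N (left out, the last holds). Time passes only in rows, so rows that repeat a pose let the fingers close, or fill a call up. It gives the time, the measured TCP pose, the force and the opening at its end, in the units of the state.
- readout.observe(): the state, without advancing time (a new reading comes with each control period).
- read_camera(name): name is "side" or "top"; returns (picture, depth): 384x512x3 uint8, blue, green, red; 384x512 float32, m along the optical axis (not along the pixel's ray), 0 where there is no reading.
- calibration(name): a dict with "camera_matrix" (3x3 intrinsics, pixels), "k1" (the pictures are not rectified: a ray, as slopes to the right and down, at radius r is drawn at 1 + k1 r^2 times it, then the intrinsics apply), "rvec" (rotation vector, rad) and "tvec" (3), from world to camera coordinates, as OpenCV has them. Camera axes: x right, y down, z forward; pixel columns grow to the right and rows downward; lengths in m; the calibration is good to about 2 mm. A picture is of the moment at which its call begins. calibration takes no time and is no camera call.
- robot.hand_in(): hands the job in, once; it reports no verdict.
Trained networks look in the newest picture that a camera, given by its name, has taken for a name from the list of things; names that differ only in an ending like _2 or _b are one class to them, and where a whole thing is asked for, a point or a joint stands for the part that bears it (a point fixed in the world has none). Each returns a list of dicts, best first, with "confidence" (0 to 1); they miss things now and then, are a little off and sometimes report something else, mostly with a low value. They report only what shows in the picture. A call takes as long as a camera call. They do not tell look-alikes from the thing itself.
- models.trace(target, camera): "pixels" (384x512 bool, what is visible of it).
- models.place_of(target, camera): "point" ([x, y, z] in m, in the coordinates of the camera as it stood for that picture, good to about 4 mm: a listed point, or the origin of a listed thing).
The state is a dict: "time_s": time; "q": joint angles; "dq": joint speeds; "joint_torque": joint torques, N m; "tcp_pos": TCP position; "orientation": TCP orientation; "wrist_force": force on the tool from outside, world axes, zero at the start; "moment": the same for the moment, N m; "finger_gap": opening from 0.0 (shut) to 1.0 (fully open).
Only numpy, scipy, OpenCV 4.12 (cv2) and the standard library are available. Lean on these libraries where they do the work, as an engineer would, in place of code of your own. Each camera call takes 0.05 s, during which the arm holds its last target.

## Working session

There is one attempt and no reset: what is moved stays moved. The work goes in short steps, Python scripts to look and compute and a tool call to move; the robot and the scene stay as the last step left them, time stands still between calls to the robot, and variables do not carry over. Pictures are saved under pics/ and viewed, and the job is handed in when it is done.

Besides the shell and the picture viewer there is one more tool, called as a command line: name --pt "numbers of a row" for each row, then --argument value for the rest. carry_out: Moves the arm, as the interface text tells. Its arguments: {"type":"object","properties":{"deltas":{"type":"array"},"grip_force":{"type":"number"}},"required":["deltas"]}

```bash
mkdir -p pics
cat > h.py <<'E'
import numpy as np, cv2
from workcell import readout, read_camera, calibration, robot, models
def cam(name):
    c=calibration(name); R,_=cv2.Rodrigues(np.array(c["rvec"],float)); t=np.array(c["tvec"],float).reshape(3)
    return np.array(c["camera_matrix"],float),float(c["k1"]),R,t
def c2w(name,p):
    K,k,R,t=cam(name); return R.T@(np.array(p)-t)
def und(name,u,v):
    K,k,R,t=cam(name)
    x=(u-K[0,2])/K[0,0]; y=(v-K[1,2])/K[1,1]; a,b=x,y
    for _ in range(20):
        s=1+k*(a*a+b*b); a,b=x/s,y/s
    return a,b
def pix(name,u,v,d):
    a,b=und(name,u,v); return c2w(name,[a*d,b*d,d])
def onz(name,u,v,z):
    K,k,R,t=cam(name); a,b=und(name,u,v); o=-R.T@t; d=R.T@np.array([a,b,1]); return o+d*(z-o[2])/d[2]
def proj(name,P):
    K,k,R,t=cam(name); c=R@np.array(P)+t; a,b=c[0]/c[2],c[1]/c[2]; s=1+k*(a*a+b*b)
    return np.array([K[0,0]*a*s+K[0,2],K[1,1]*b*s+K[1,2]])
E
python3 - <<'E'
from h import *
np.set_printoptions(precision=4,suppress=True)
s=readout.observe(); print(s)
for n in ("top","side"):
    im,d=read_camera(n); cv2.imwrite(f"pics/{n}0.png",cv2.resize(im,(800,600))); K,k,R,t=cam(n); print(n,-R.T@t,R[2],K[0,0],k)
for n in ("top","side"):
  for th in ["bed_top","bed_knob","lever_grip","lever_pivot","release_top","key_clear_top","key_time_top","key_start_top","mat_top","stamp_ring","stamp_bars","stamp_leaf","whetstone","eraser","gouge_2","press"]:
    for r in models.place_of(th,n)[:4]: 
        w=c2w(n,r["point"]); print(n,th,round(r["confidence"],2),w,proj(n,w).round())
print(readout.observe()["time_s"])
E
```

```text
{'time_s': 0.0, 'q': array([-1.1669,  0.3218, -0.0701,  1.4517,  0.0226,  1.3708, -0.0569]), 'dq': array([-0.0002,  0.0003,  0.0011,  0.0007,  0.0007,  0.0002, -0.    ]), 'joint_torque': array([  0.0003, -49.3595,  -0.3824, -31.4331,   0.0129,   0.0113,
         0.    ]), 'tcp_pos': array([0.2468, 0.6007, 0.2139]), 'orientation': array([ 0.6936,  0.1363,  0.6938, -0.1376]), 'wrist_force': array([-0.9398, -0.155 , -0.4397]), 'moment': array([ 0.0114, -0.0072, -0.0216]), 'finger_gap': 0.9962890329039332}
top [0.3288 0.2802 1.4263] [ 0.1667  0.0181 -0.9858] 395.3194656726043 -0.05872339668305919
side [0.5605 1.1486 0.781 ] [-0.0433 -0.8138 -0.5796] 357.50547920786505 -0.08796248820121447
top bed_top 0.87 [0.6425 0.0638 0.0309] [325. 162.]
top bed_knob 0.87 [0.5539 0.06   0.0524] [328. 185.]
top lever_grip 0.85 [ 0.6103 -0.1139  0.2833] [397. 151.]
top lever_pivot 0.97 [ 0.6821 -0.0728  0.1594] [371. 140.]
top release_top 0.52 [0.6693 0.0219 0.1283] [341. 147.]
top key_clear_top 0.62 [0.6722 0.0202 0.1284] [342. 146.]
top key_clear_top 0.52 [0.6558 0.0967 0.1415] [320. 151.]
top key_time
[... 1746 characters left out ...]
.4109 0.3418 0.003 ] [288. 242.]
side stamp_ring 0.51 [0.5301 0.4057 0.0001] [251. 258.]
side stamp_bars 0.58 [0.5332 0.3085 0.0019] [249. 235.]
side stamp_bars 0.26 [ 0.66    0.4502 -0.0016] [206. 270.]
side stamp_leaf 0.96 [0.3885 0.699  0.0037] [314. 347.]
side stamp_leaf 0.61 [0.6602 0.0986 0.1389] [211. 164.]
side stamp_leaf 0.59 [ 0.6299  0.3448 -0.001 ] [218. 244.]
side whetstone 0.78 [ 0.6597  0.4485 -0.0035] [206. 270.]
side eraser 0.37 [0.3699 0.1901 0.    ] [295. 212.]
side eraser 0.29 [0.6595 0.1354 0.1376] [211. 170.]
side gouge_2 0.47 [ 0.5076  0.4982 -0.0026] [260. 283.]
side press 0.8 [ 0.6108  0.061  -0.0032] [227. 191.]
side press 0.59 [0.4132 0.3446 0.0047] [288. 242.]
1.7
```

View pics/top0.png

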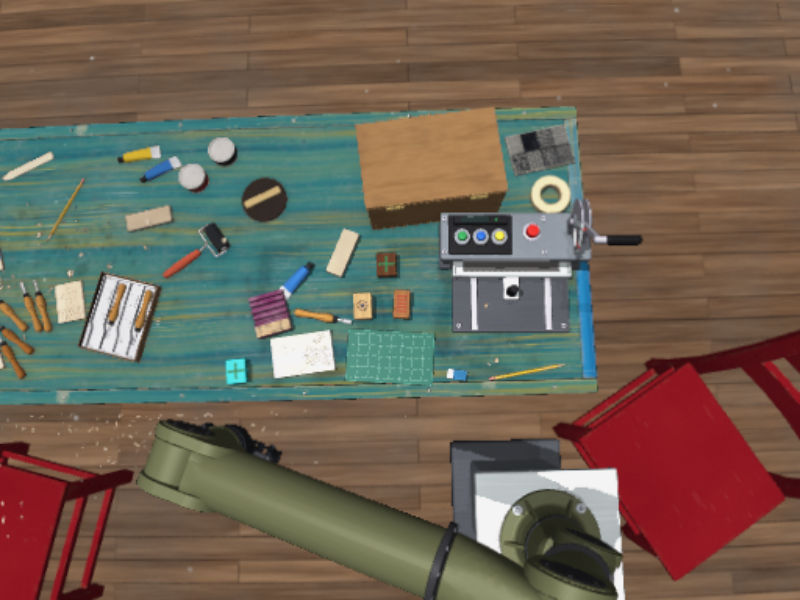

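View pics/side0.png

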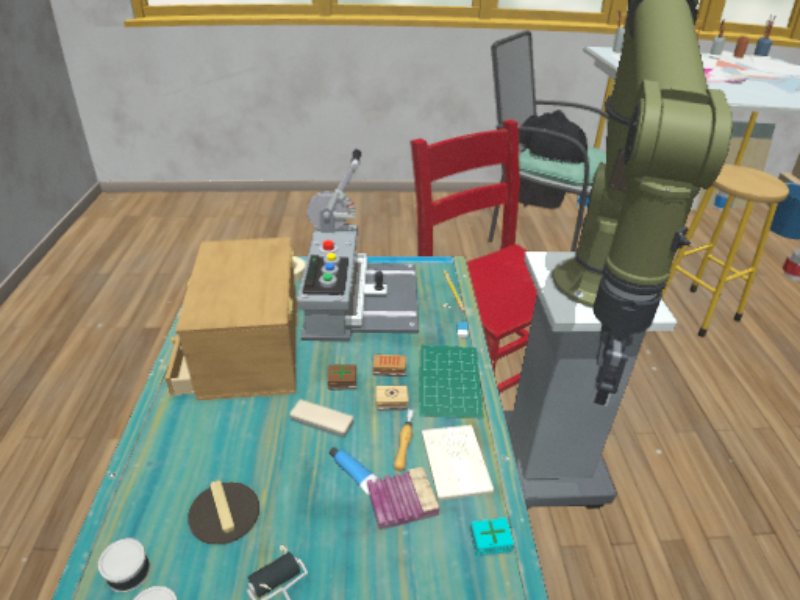

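Run:
```python
from h import *
im,d=read_camera("top")
cv2.imwrite("pics/top1.png",cv2.resize(im[120:270,130:420],None,fx=2.75,fy=2.75,interpolation=cv2.INTER_CUBIC)[:600,:800])
im,d=read_camera("side")
cv2.imwrite("pics/side1.png",cv2.resize(im[90:290,150:330],None,fx=3,fy=3,interpolation=cv2.INTER_CUBIC))
```

```text
(no output)
```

View pics/top1.png

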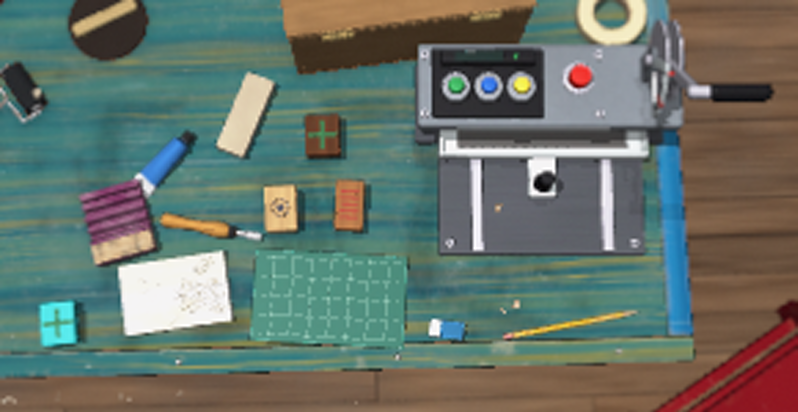

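View pics/side1.png

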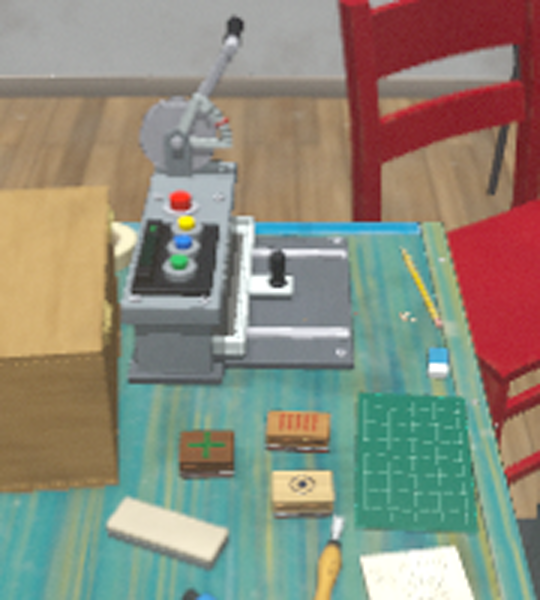

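```bash
cat >> h.py <<'E'
from scipy.spatial.transform import Rotation as Ro
def cloud(name,d):
    K,k,R,t=cam(name); v,u=np.mgrid[0:d.shape[0],0:d.shape[1]]
    pts=np.stack([u.ravel(),v.ravel()],1).astype(np.float64).reshape(-1,1,2)
    n=cv2.undistortPoints(pts,K,np.array([k,0,0,0,0.])).reshape(-1,2)
    z=d.ravel().astype(float); P=np.c_[n*z[:,None],z]; W=(P-t)@R
    W[z==0]=np.nan
    return W.reshape(*d.shape,3)
def rect(P2):
    (c,s,a)=cv2.minAreaRect(P2.astype(np.float32)); return np.array(c),s,a
def toolR():
    q=readout.observe()["orientation"]; return Ro.from_quat([q[1],q[2],q[3],q[0]])
def pose():
    s=readout.observe(); Rm=toolR().as_matrix(); y=Rm[:,1]
    return s,Rm,np.degrees(np.arctan2(y[1],y[0]))
def plan(x,y,z,jaw=None):
    "jaw = world dir of tool y, deg"
    s,Rm,a=pose(); d=Rm.T@(np.array([x,y,z])-s["tcp_pos"])
    out=d
    msg=f"t={s['time_s']:.1f} tcp={np.round(s['tcp_pos'],4)} jaw={a:.1f} gap={s['finger_gap']:.2f} tool-delta={np.round(d,4)} |d|={np.linalg.norm(d):.3f}"
    if jaw is not None:
        # rotation about tool x by +spin: tool x points down => jaw angle world decreases
        dd=(a-jaw+90)%180-90
        msg+=f" spin={np.radians(dd):.3f} rad ({dd:.1f} deg)"
    print(msg)
E
python3 - <<'E'
from h import *
np.set_printoptions(precision=4,suppress=True)
s,Rm,a=pose(); print(Rm,a)
im,d=read_camera("top"); W=cloud("top",d)
np.save("W0.npy",W); 
m=(abs(W[...,2]-0.110)<0.006)&(W[...,0]>0.55)&(W[...,1]<0.28)&(W[...,0]<.76)
print("head",rect(W[m][:,:2]), m.sum())
for th in ["stamp_ring","stamp_bars","stamp_leaf","mat_top","bed_top","whetstone","gouge_2","eraser"]:
    for cn in ("top",):
        for r in models.trace(th,cn)[:2]:
            p=r["pixels"]; w=W[p]; w=w[~np.isnan(w[:,2])]; 
            zz=np.percentile(w[:,2],80); w2=w[abs(w[:,2]-zz)<0.006]
            print(th,round(r["confidence"],2),p.sum(),"ztop",zz,rect(w2[:,:2]))
E
```

```text
[[ 0.0001  0.38    0.925 ]
 [ 0.0001  0.925  -0.38  ]
 [-1.      0.0001  0.    ]] 67.6658197183789
head (array([0.6775, 0.0868]), (0.3849850594997406, 0.13524937629699707), 88.21964263916016) 1541
stamp_ring 0.72 195 ztop 0.028358845205261007 (array([0.5308, 0.4039]), (0.04009365662932396, 0.058797672390937805), 89.10690307617188)
stamp_bars 0.75 219 ztop 0.028050414831555848 (array([0.5321, 0.3139]), (0.03728393465280533, 0.06664974242448807), 84.65460205078125)
stamp_leaf 0.74 199 ztop 0.027561852716665315 (array([0.6263, 0.3463]), (0.04379601776599884, 0.056831080466508865), 89.22034454345703)
stamp_leaf 0.7 199 ztop 0.028507162793924755 (array([0.3861, 0.6918]), (0.054497722536325455, 0.04596422240138054), 3.690350294113159)
mat_top 0.74 1862 ztop 0.005671621006890549 (array([0.4125, 0.3438]), (0.1997627466917038, 0.12024382501840591), 85.44245147705078)
bed_top 0.97 922 ztop 0.03773887544121765 (array([0.5799, 0.0602]), (0.27223241329193115, 0.08354632556438446), 88.21623992919922)
bed_top 0.24 1934 ztop 0.005613102110545983 (array([0.4123, 0.3435]), (0.20137998461723328, 0.1268700510263443), 85.3484115600586)
whetstone 0.73 325 ztop 0.019034834238584007 (array([0.6595, 0.4497]), (0.04012731835246086, 0.11019448935985565), 65.98605346679688)
whetstone 0.53 233 ztop 0.028000279982267333 (array([0.5321, 0.3139]), (0.03728393465280533, 0.06664974242448807), 84.65460205078125)
gouge_2 0.44 160 ztop 0.01651896836405091 (array([0.5096, 0.5051]), (0.11834608763456345, 0.018616028130054474), 78.69808959960938)
eraser 0.53 66 ztop 0.015412419368962517 (array([0.3675, 0.1915]), (0.039774924516677856, 0.019329901784658432), 77.05486297607422)
```

Run:
```python
from h import *
plan(0.5545,0.06,0.16,88.2)
plan(0.45,0.25,0.20,88.2)
```

```text
t=2.2 tcp=[0.247  0.6013 0.215 ] jaw=67.7 gap=1.00 tool-delta=[ 0.055  -0.3838  0.4901] |d|=0.625 spin=-0.358 rad (-20.5 deg)
t=2.2 tcp=[0.247  0.6013 0.215 ] jaw=67.7 gap=1.00 tool-delta=[ 0.015  -0.2478  0.3212] |d|=0.406 spin=-0.358 rad (-20.5 deg)
```

carry_out --pt "60 0.002 -0.031 0.04 -0.09" --pt "60 0.004 -0.062 0.08 -0.18" --pt "60 0.006 -0.093 0.12 -0.27" --pt "60 0.008 -0.124 0.16 -0.358" --pt "60 0.01 -0.155 0.2 -0.358" --pt "60 0.012 -0.186 0.24 -0.358" --pt "60 0.014 -0.217 0.28 -0.358" --pt "60 0.015 -0.248 0.321 -0.358" --grip_force 40

```text
time_s: 3.25
tcp_pos: [0.4504, 0.2485, 0.2002]
orientation: [0.707, 0.011, 0.707, -0.011]
wrist_force: [-0.1, 0.9, 0.4]
finger_gap: 0.598
```

Run:
```python
from h import *
plan(0.5545,0.06,0.15,88.2)
```

```text
t=3.2 tcp=[0.4504 0.2485 0.2002] jaw=88.2 gap=0.60 tool-delta=[ 0.0502 -0.1851  0.11  ] |d|=0.221 spin=-0.000 rad (-0.0 deg)
```

carry_out --pt "60 0.012 -0.046 0.027 0" --pt "60 0.025 -0.092 0.055 0" --pt "60 0.038 -0.139 0.083 0" --pt "60 0.05 -0.185 0.11 0" --pt "60 0.08 -0.185 0.11 0" --pt "60 0.11 -0.185 0.11 0" --pt "60 0.14 -0.185 0.11 0" --pt "60 0.14 -0.185 0.11 0"

```text
time_s: 4.25
tcp_pos: [0.5517, 0.0612, 0.0579]
orientation: [0.705, 0.011, 0.709, -0.012]
wrist_force: [-0.5, 0.5, -0.4]
finger_gap: 0.598
```

carry_out --pt "0 0 0 0 0" --pt "0 0 0 0 0" --pt "0 0 0 0 0" --pt "0 0 0 0 0" --pt "0 0 0 -0.01 0" --pt "0 0 0 -0.02 0" --pt "0 0 0 -0.03 0" --pt "0 0 0 -0.04 0"

```text
time_s: 5.25
tcp_pos: [0.5129, 0.0628, 0.06]
orientation: [0.707, 0.011, 0.707, -0.011]
wrist_force: [0.1, -0.3, 0.4]
finger_gap: -0.001
```

Run:
```python
from h import *
im,d=read_camera("top")
cv2.imwrite("pics/top2.png",cv2.resize(im[100:260,220:420],None,fx=3.5,fy=3.5,interpolation=cv2.INTER_CUBIC))
im,d=read_camera("side")
cv2.imwrite("pics/side2.png",cv2.resize(im[90:250,150:330],None,fx=3.5,fy=3.5,interpolation=cv2.INTER_CUBIC))
for n in("top","side"):
  for th in ("bed_knob","bed_top"):
    for r in models.place_of(th,n)[:2]: print(n,th,r["confidence"],c2w(n,r["point"]))
```

```text
top bed_knob 0.89 [0.55301127 0.06148748 0.05598597]
top bed_top 0.67 [0.64339604 0.06436405 0.02942626]
side bed_knob 0.63 [0.55518055 0.06176125 0.05818651]
side bed_top 0.66 [0.64110826 0.05822185 0.03222998]
side bed_top 0.18 [0.55619258 0.05997807 0.05716374]
```

View pics/top2.png

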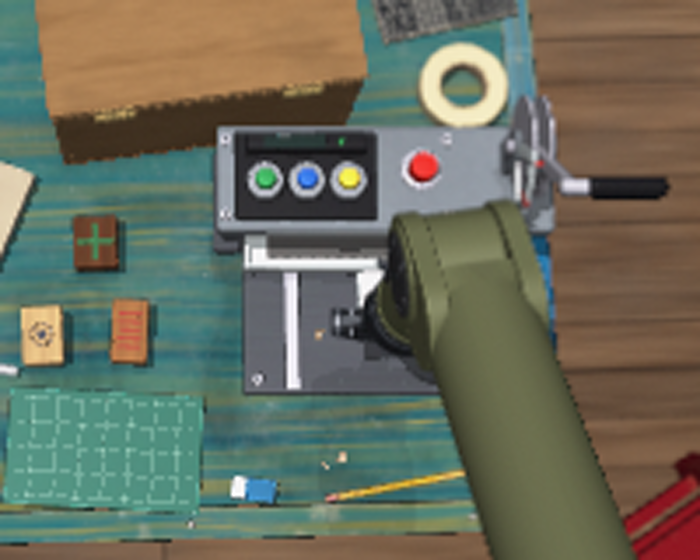

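View pics/side2.png

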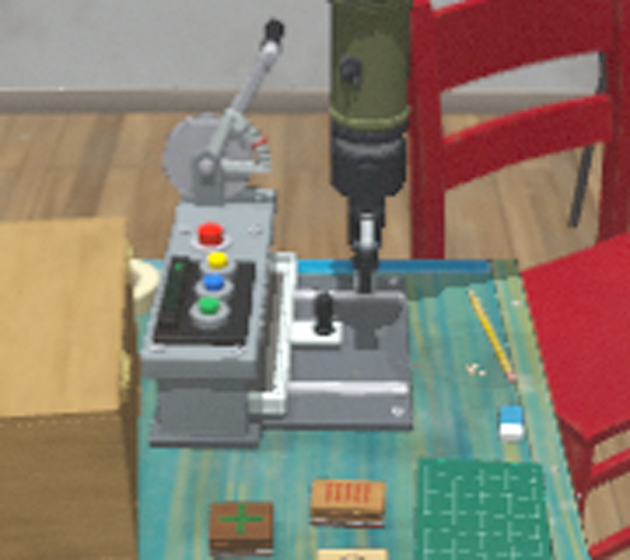

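carry_out --pt "60 0 0 0 0" --pt "60 0 0 0 0" --pt "60 0 0 0 0" --pt "60 0 0 0 0" --pt "60 0 0 0.02 0" --pt "60 0 0 0.041 0" --pt "60 0 0 0.041 0" --pt "60 0 0 0.041 0"

```text
time_s: 6.55
tcp_pos: [0.5539, 0.0614, 0.0597]
orientation: [0.707, 0.011, 0.707, -0.011]
wrist_force: [-1.4, -0.0, 0.5]
finger_gap: 0.6
```

carry_out --pt "0 0 0 0 0" --pt "0 0 0 0 0" --pt "0 0 0 0 0" --pt "0 0 0 0 0" --pt "0 0 0 0 0" --pt "0 0 0 0 0" --pt "0 0 0 0 0" --pt "0 0 0 0 0"

```text
time_s: 7.55
tcp_pos: [0.5548, 0.0615, 0.06]
orientation: [0.707, 0.011, 0.707, -0.011]
wrist_force: [-0.7, 0.4, -0.3]
finger_gap: -0.001
```

Run:
```python
from h import *
im,d=read_camera("side")
cv2.imwrite("pics/side3.png",cv2.resize(im[130:210,190:290],None,fx=7,fy=7,interpolation=cv2.INTER_CUBIC))
s=readout.observe(); p=s["tcp_pos"]; print(p, proj("side",p),proj("side",p-[0,0,.014]), proj("side",[.5545,.061,.055]))
W=cloud("side",d)
for v in range(165,186,2): print(v,[tuple(W[v,u].round(3)) for u in (238,242,246)])
```

```text
[0.5548227  0.0614363  0.06005241] [241.82162807 176.70331881] [241.81546107 179.88589566] [241.90723299 177.79003537]
165 [(np.float64(0.568), np.float64(0.101), np.float64(0.134)), (np.float64(0.554), np.float64(0.093), np.float64(0.13)), (np.float64(0.537), np.float64(-0.117), np.float64(0.0))]
167 [(np.float64(0.57), np.float64(-0.099), np.float64(0.002)), (np.float64(0.554), np.float64(0.072), np.float64(0.108)), (np.float64(0.537), np.float64(-0.1), np.float64(0.001))]
169 [(np.float64(0.57), np.float64(-0.066), np.float64(0.012)), (np.float64(0.554), np.float64(0.072), np.float64(0.1)), (np.float64(0.537), np.float64(-0.068), np.float64(0.011))]
171 [(np.float64(0.569), np.float64(-0.05), np.float64(0.013)), (np.float64(0.554), np.float64(0.073), np.float64(0.092)), (np.float64(0.538), np.float64(-0.052), np.float64(0.012))]
173 [(np.float64(0.569), np.float64(-0.026), np.float64(0.02)), (np.float64(0.554), np.float64(0.07), np.float64(0.082)), (np.float64(0.538), np.float64(-0.026), np.float64(0.02))]
175 [(np.float64(0.569), np.float64(-0.018), np.float64(0.015)), (np.float6
[... 314 characters left out ...]
, np.float64(0.001), np.float64(0.009)), (np.float64(0.554), np.float64(0.07), np.float64(0.055)), (np.float64(0.538), np.float64(0.007), np.float64(0.014))]
181 [(np.float64(0.569), np.float64(0.02), np.float64(0.013)), (np.float64(0.554), np.float64(0.069), np.float64(0.046)), (np.float64(0.539), np.float64(0.017), np.float64(0.011))]
183 [(np.float64(0.569), np.float64(0.057), np.float64(0.029)), (np.float64(0.554), np.float64(0.071), np.float64(0.038)), (np.float64(0.539), np.float64(0.054), np.float64(0.027))]
185 [(np.float64(0.569), np.float64(0.071), np.float64(0.03)), (np.float64(0.554), np.float64(0.075), np.float64(0.033)), (np.float64(0.539), np.float64(0.072), np.float64(0.03))]
```

View pics/side3.png

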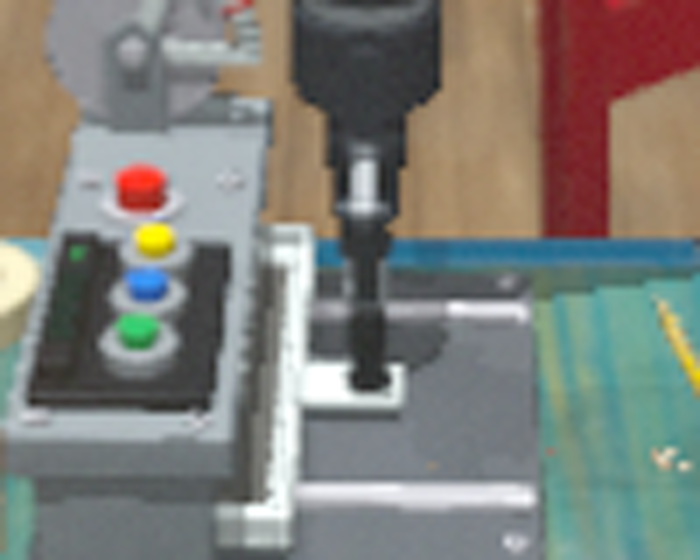

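Run:
```python
from h import *
for z in (.046,.06,.08,.1): print(z,proj("side",[.513,.0628,z]))
s=readout.observe(); print(s["finger_gap"],s["joint_torque"],s["wrist_force"],s["moment"])
```

```text
0.046 [253.22243512 180.10224515]
0.06 [253.29909634 176.92236785]
0.08 [253.41032973 172.3112971 ]
0.1 [253.52362527 167.61820423]
-0.0020418588704617397 [ 9.90390686e-05 -3.97793949e+01  2.97102816e+00 -2.73064882e+01
  1.13627349e-02  1.40245163e-03  9.11024642e-06] [0.12701655 0.27703764 0.35160998] [ 0.01199082  0.00907218 -0.08367237]
```

carry_out --pt "0 0 0 -0.01 0" --pt "0 0 0 -0.02 0" --pt "0 0 0 -0.03 0" --pt "0 0 0 -0.03 0" --pt "0 0 0 -0.03 0" --pt "0 0 0 -0.03 0" --pt "0 0 0 -0.03 0" --pt "0 0 0 -0.03 0"

```text
time_s: 8.6
tcp_pos: [0.5249, 0.0624, 0.06]
orientation: [0.707, 0.011, 0.707, -0.011]
wrist_force: [0.0, -0.9, 0.5]
finger_gap: -0.002
```

Run:
```python
from h import *
im,d=read_camera("side")
cv2.imwrite("pics/side4.png",cv2.resize(im[130:210,190:290],None,fx=7,fy=7,interpolation=cv2.INTER_CUBIC))
```

```text
(no output)
```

View pics/side4.png

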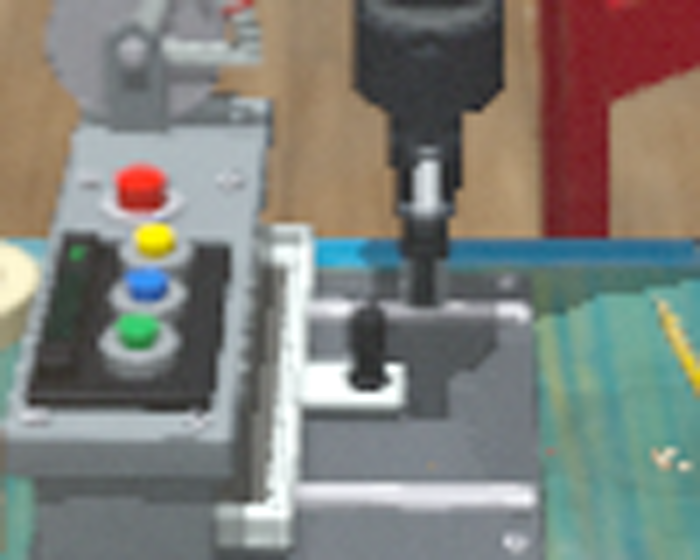

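Run:
```python
from h import *
im,d=read_camera("side"); W=cloud("side",d)
p=readout.observe()["tcp_pos"]; print(p)
for n in ("side","top"):
    if n=="top": im,d=read_camera("top"); W=cloud("top",d)
    m=(abs(W[...,0]-p[0])<.08)&(abs(W[...,1]-p[1])<.06)&(W[...,2]>.05)&(W[...,2]<.30)&(W[...,0]<.545)
    P=W[m]
    for z in np.arange(.06,.3,.01):
        q=P[abs(P[:,2]-z)<.005]
        if len(q): print(n,round(z,3),len(q),q[:,0].min().round(3),q[:,0].max().round(3),q[:,1].min().round(3),q[:,1].max().round(3))
```

```text
[0.5248768  0.06236309 0.05999363]
side 0.08 6 0.518 0.536 0.067 0.075
side 0.09 14 0.518 0.536 0.065 0.079
side 0.1 13 0.519 0.536 0.066 0.078
side 0.11 9 0.519 0.537 0.068 0.077
side 0.12 2 0.52 0.523 0.089 0.091
side 0.13 10 0.516 0.537 0.086 0.095
side 0.14 11 0.517 0.541 0.069 0.111
side 0.15 16 0.513 0.541 0.07 0.114
side 0.16 23 0.509 0.541 0.076 0.121
side 0.17 34 0.51 0.544 0.078 0.122
side 0.18 43 0.509 0.544 0.054 0.11
side 0.19 19 0.518 0.538 0.094 0.106
side 0.2 18 0.518 0.538 0.089 0.102
side 0.21 43 0.49 0.545 0.068 0.103
side 0.22 41 0.49 0.545 0.074 0.101
side 0.23 48 0.491 0.545 0.074 0.103
side 0.24 51 0.491 0.545 0.073 0.102
side 0.25 60 0.49 0.545 0.048 0.101
side 0.26 27 0.499 0.545 0.078 0.096
side 0.27 51 0.488 0.542 0.06 0.103
side 0.28 42 0.489 0.542 0.069 0.103
side 0.29 50 0.489 0.542 0.063 0.101
top 0.08 1 0.513 0.513 0.068 0.068
top 0.09 1 0.519 0.519 0.075 0.075
top 0.13 6 0.513 0.52 0.085 0.092
top 0.14 6 0.513 0.518 0.092 0.102
top 0.15 5 0.514 0.522 0.097 0.105
top 0.16 11 0.513 0.536 0.104 0.122
top 0.17 30 0.512 0.538 0.104 0.122
top 0.18 12 0.516 0.53 0.101 0.116
top 0.19 9 0.514 0.535 0.097 0.105
top 0.2 3 0.52 0.529 0.1 0.101
top 0.21 10 0.489 0.533 0.076 0.1
top 0.22 17 0.487 0.537 0.066 0.1
top 0.23 10 0.487 0.518 0.063 0.099
top 0.24 19 0.488 0.542 0.072 0.1
top 0.25 21 0.487 0.536 0.067 0.099
top 0.26 3 0.491 0.54 0.079 0.099
top 0.27 15 0.487 0.545 0.07 0.099
top 0.28 18 0.489 0.542 0.075 0.101
top 0.29 19 0.494 0.539 0.084 0.099
```

carry_out --pt "60 0 0 0 0" --pt "60 0 0 0 0" --pt "60 0.01 0 0 0" --pt "60 0.02 0 0 0" --pt "60 0.03 0 0 0" --pt "60 0.03 0 0.015 0" --pt "60 0.03 0 0.029 0" --pt "60 0.03 0 0.029 0"

```text
time_s: 9.75
tcp_pos: [0.5558, 0.0612, 0.0305]
orientation: [0.708, 0.011, 0.706, -0.012]
wrist_force: [0.4, -0.0, 0.4]
finger_gap: 0.603
```

carry_out --pt "0 0 0 0 0" --pt "0 0 0 0 0" --pt "0 0 0 0 0" --pt "0 0 0 0 0" --pt "0 0 0 0 0" --pt "0 0 0 0 0" --pt "0 0 0 0 0" --pt "0 0 0 0 0"

```text
time_s: 10.75
tcp_pos: [0.5538, 0.0613, 0.0302]
orientation: [0.707, 0.011, 0.707, -0.011]
wrist_force: [-3.1, -1.8, 5.5]
finger_gap: 0.218
```

carry_out --pt "0 0 0 -0.01 0" --pt "0 0 0 -0.028 0" --pt "0 0 0 -0.046 0" --pt "0 0 0 -0.064 0" --pt "0 0 0 -0.082 0" --pt "0 0 0 -0.1 0" --pt "0 0 0 -0.115 0" --pt "0 0 0 -0.12 0"

```text
time_s: 11.75
tcp_pos: [0.4334, 0.0649, 0.0302]
orientation: [0.707, 0.011, 0.707, -0.011]
wrist_force: [3.3, -4.3, 0.4]
finger_gap: 0.215
```

carry_out --pt "60 0 0 0 0" --pt "60 0 0 0 0" --pt "60 0 0 0 0" --pt "60 0 0 0 0" --pt "60 -0.05 0 0 0" --pt "60 -0.1 0 0 0" --pt "60 -0.1 0.04 0 0" --pt "60 -0.1 0.08 0 0"

```text
time_s: 12.75
tcp_pos: [0.4371, 0.1463, 0.1311]
orientation: [0.708, 0.012, 0.706, -0.011]
wrist_force: [-0.5, 1.2, -0.0]
finger_gap: 0.6
```

```bash
cat >> h.py <<'E'
def tops(names,cn="top",W=None):
    im,d=read_camera(cn); W=cloud(cn,d)
    for th in names:
        for r in models.trace(th,cn)[:2]:
            p=r["pixels"]; w=W[p]; w=w[~np.isnan(w[:,2])]
            if len(w)<20: continue
            zz=np.percentile(w[:,2],80); w2=w[abs(w[:,2]-zz)<0.006]; c,s,a=rect(w2[:,:2])
            if s[0]>s[1]: a-=90
            print(cn,th,round(r["confidence"],2),p.sum(),"ztop",round(zz,3),"c",c.round(4),"size",np.round(s,3),"short-axis deg",round(a%180,1))
    return im,d,W
E
python3 - <<'E'
from h import *
im,d,W=tops(["stamp_ring","stamp_bars","stamp_leaf","bed_top"])
for n in("top","side"):
  if n=="side": read_camera(n)
  for th in ("bed_knob","bed_top"):
    for r in models.place_of(th,n)[:2]: print(n,th,r["confidence"],c2w(n,r["point"]))
cv2.imwrite("pics/top5.png",cv2.resize(im[100:260,220:420],None,fx=3.5,fy=3.5,interpolation=cv2.INTER_CUBIC))
plan(.53,.404,.1,89)
E
```

```text
top stamp_ring 0.72 208 ztop 0.028 c [0.5305 0.4039] size [0.04 0.06] short-axis deg 88.8
top stamp_bars 0.56 157 ztop 0.017 c [0.5087 0.5   ] size [0.13  0.019] short-axis deg 171.1
top stamp_bars 0.48 209 ztop 0.029 c [0.5319 0.3136] size [0.038 0.065] short-axis deg 84.2
top stamp_leaf 0.76 223 ztop 0.028 c [0.3869 0.6929] size [0.056 0.046] short-axis deg 92.7
top stamp_leaf 0.69 202 ztop 0.028 c [0.6259 0.3464] size [0.044 0.056] short-axis deg 89.0
top bed_top 0.76 1303 ztop 0.036 c [0.5217 0.0608] size [0.27  0.112] short-axis deg 178.3
top bed_top 0.61 [0.52020487 0.06644371 0.03176539]
side bed_knob 0.56 [0.43313011 0.06472561 0.05642251]
side bed_top 0.89 [0.52039275 0.05860427 0.03157576]
t=13.2 tcp=[0.4365 0.1444 0.13  ] jaw=88.1 gap=0.60 tool-delta=[0.03   0.2626 0.0848] |d|=0.278 spin=-0.016 rad (-0.9 deg)
```

View pics/top5.png

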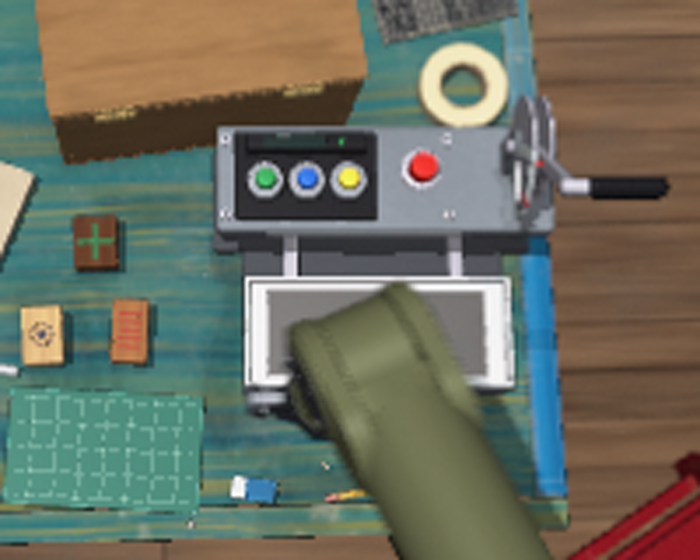

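Run:
```python
from h import *
plan(.532,.3137,.08,84.4)
```

```text
t=13.2 tcp=[0.4365 0.1444 0.13  ] jaw=88.1 gap=0.60 tool-delta=[0.05   0.1724 0.0898] |d|=0.201 spin=0.064 rad (3.7 deg)
```

carry_out --pt "70 0.01 0.043 0.022 0.02" --pt "70 0.02 0.086 0.045 0.04" --pt "70 0.035 0.129 0.067 0.064" --pt "70 0.05 0.172 0.09 0.064" --pt "70 0.05 0.172 0.09 0.064" --pt "70 0.08 0.172 0.09 0.064" --pt "70 0.1 0.172 0.09 0.064" --pt "70 0.11 0.172 0.09 0.064"

```text
time_s: 14.25
tcp_pos: [0.5312, 0.3129, 0.019]
orientation: [0.706, 0.034, 0.707, -0.035]
wrist_force: [-0.2, 0.4, -0.1]
finger_gap: 0.701
```

Run:
```python
from h import *
plan(.532,.3137,-.012,84.4)
im,d=read_camera("side"); W=cloud("side",d)
cv2.imwrite("pics/side6.png",cv2.resize(im[180:270,210:310],None,fx=6,fy=6,interpolation=cv2.INTER_CUBIC))
```

```text
t=14.2 tcp=[0.5312 0.3129 0.019 ] jaw=84.4 gap=0.70 tool-delta=[0.031  0.0009 0.0008] |d|=0.031 spin=0.001 rad (0.0 deg)
```

View pics/side6.png

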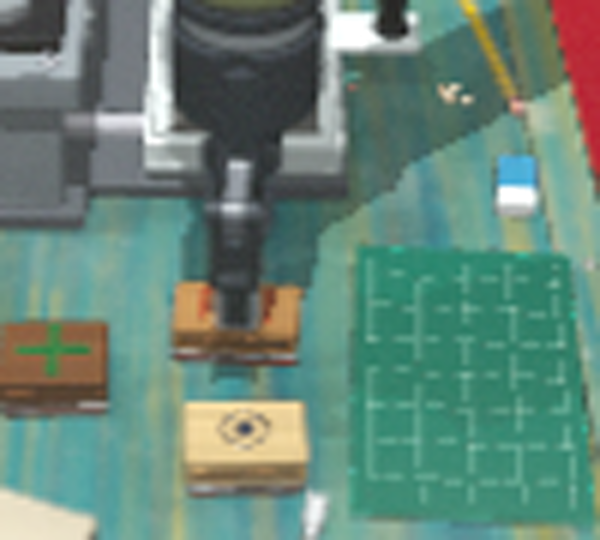

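carry_out --pt "70 0.012 0.001 0.001 0" --pt "70 0.024 0.001 0.001 0" --pt "70 0.033 0.001 0.001 0" --pt "20 0.033 0.001 0.001 0" --pt "20 0.033 0.001 0.001 0" --pt "20 0.033 0.001 0.001 0" --pt "20 0.033 0.001 0.001 0" --pt "20 0.033 0.001 0.001 0"

```text
time_s: 15.3
tcp_pos: [0.5329, 0.3152, -0.0129]
orientation: [0.706, 0.034, 0.706, -0.034]
wrist_force: [0.4, 0.0, -0.7]
finger_gap: 0.437
```

Run:
```python
from h import *
plan(.532,.3137,-.012,84.4); print(readout.observe()["wrist_force"])
im,d=read_camera("side"); W=cloud("side",d)
cv2.imwrite("pics/side7.png",cv2.resize(im[180:270,210:310],None,fx=6,fy=6,interpolation=cv2.INTER_CUBIC))
```

```text
t=15.3 tcp=[ 0.5329  0.3152 -0.0129] jaw=84.5 gap=0.44 tool-delta=[-0.0009 -0.0016 -0.0008] |d|=0.002 spin=0.002 rad (0.1 deg)
[ 0.44749149  0.03323281 -0.66892003]
```

View pics/side7.png

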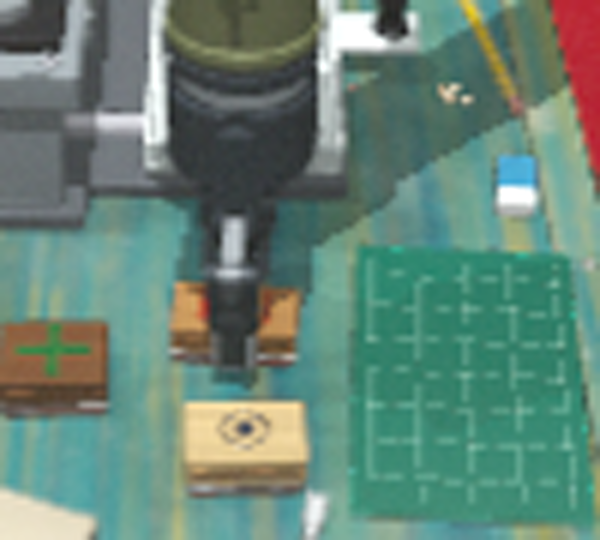

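Run:
```python
from h import *
plan(.520,-.010,.018,88.2)
```

```text
t=15.3 tcp=[ 0.5329  0.3152 -0.0129] jaw=84.5 gap=0.43 tool-delta=[-0.0309 -0.325   0.0182] |d|=0.327 spin=-0.064 rad (-3.7 deg)
```

carry_out --pt "20 -0.03 0 0 0" --pt "20 -0.08 0 0 0" --pt "20 -0.1 -0.04 0.003 -0.02" --pt "20 -0.1 -0.09 0.006 -0.04" --pt "20 -0.1 -0.15 0.009 -0.064" --pt "20 -0.1 -0.21 0.012 -0.064" --pt "20 -0.1 -0.27 0.015 -0.064" --pt "20 -0.1 -0.325 0.018 -0.064"

```text
time_s: 16.35
tcp_pos: [0.5195, -0.0123, 0.0874]
orientation: [0.707, 0.012, 0.707, -0.011]
wrist_force: [0.2, 0.9, -1.1]
finger_gap: 0.434
```

Run:
```python
from h import *
im,d=read_camera("side")
cv2.imwrite("pics/side8.png",cv2.resize(im[100:250,180:330],None,fx=4,fy=4,interpolation=cv2.INTER_CUBIC))
plan(.520,-.010,.018,88.2)
```

```text
t=16.4 tcp=[ 0.5187 -0.0219  0.0875] jaw=87.6 gap=0.44 tool-delta=[0.0694 0.0123 0.0008] |d|=0.071 spin=-0.011 rad (-0.6 deg)
```

View pics/side8.png

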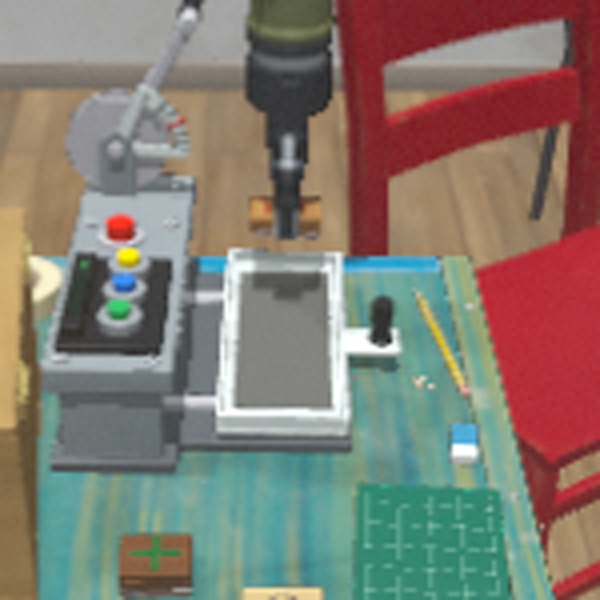

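carry_out --pt "20 0 0 0 0" --pt "20 0 0 0 0" --pt "20 0.02 0 0 0" --pt "20 0.045 0 0 0" --pt "20 0.06 0 0 0" --pt "20 0.066 0 0 0" --pt "20 0.069 0 0 0" --pt "20 0.07 0 0 0"

```text
time_s: 17.4
tcp_pos: [0.5203, -0.0099, 0.0175]
orientation: [0.707, 0.011, 0.707, -0.011]
wrist_force: [1.0, 0.5, -1.8]
finger_gap: 0.436
```

carry_out --pt "65 0 0 0 0" --pt "65 0 0 0 0" --pt "65 0 0 0 0" --pt "65 -0.03 0 0 0" --pt "65 -0.07 0 0 0" --pt "65 -0.085 0.06 0 0" --pt "65 -0.085 0.12 0 0" --pt "65 -0.085 0.18 0 0"

```text
time_s: 18.4
tcp_pos: [0.5258, 0.1717, 0.1029]
orientation: [0.708, 0.012, 0.706, -0.011]
wrist_force: [1.1, -0.9, -0.4]
finger_gap: 0.652
```

Run:
```python
from h import *
im,d=read_camera("side")
cv2.imwrite("pics/side9.png",cv2.resize(im[100:280,180:330],None,fx=3.3,fy=3.3,interpolation=cv2.INTER_CUBIC))
tops(["stamp_ring","stamp_leaf","stamp_bars"])
plan(.5305,.404,.06,88.8)
```

```text
top stamp_ring 0.71 56 ztop 0.131 c [0.6707 0.0238] size [0.024 0.026] short-axis deg 85.4
top stamp_ring 0.69 199 ztop 0.028 c [0.5307 0.4037] size [0.04  0.059] short-axis deg 89.6
top stamp_leaf 0.52 197 ztop 0.028 c [0.6262 0.3463] size [0.044 0.056] short-axis deg 88.9
top stamp_leaf 0.5 227 ztop 0.028 c [0.3871 0.6923] size [0.056 0.047] short-axis deg 93.0
top stamp_bars 0.71 182 ztop 0.058 c [ 0.5203 -0.0096] size [0.036 0.061] short-axis deg 85.4
t=18.6 tcp=[0.5254 0.1694 0.1019] jaw=88.2 gap=0.65 tool-delta=[ 0.0418  0.2346 -0.0023] |d|=0.238 spin=-0.010 rad (-0.6 deg)
```

View pics/side9.png

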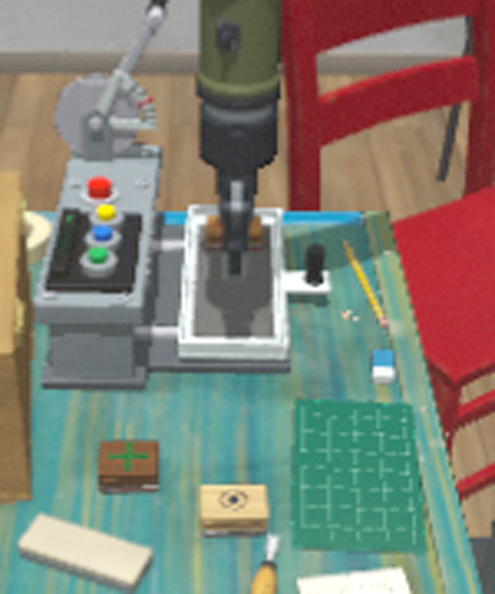

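carry_out --pt "72 0 0.055 0 0" --pt "72 0.01 0.11 -0.001 0" --pt "72 0.025 0.17 -0.002 -0.01" --pt "72 0.042 0.235 -0.002 -0.01" --pt "72 0.042 0.235 -0.002 -0.01" --pt "72 0.07 0.235 -0.002 -0.01" --pt "72 0.1 0.235 -0.002 -0.01" --pt "72 0.115 0.235 -0.002 -0.01"

```text
time_s: 19.65
tcp_pos: [0.5315, 0.4013, -0.0145]
orientation: [0.707, 0.008, 0.707, -0.01]
wrist_force: [-0.8, -0.8, -0.0]
finger_gap: 0.719
```

carry_out --pt "72 0 0 0 0" --pt "20 0 0 0 0" --pt "20 0 0 0 0" --pt "20 0 0 0 0" --pt "20 0 0 0 0" --pt "20 0 0 0 0" --pt "20 -0.05 0 0 0" --pt "20 -0.1 0 0 0"

```text
time_s: 20.65
tcp_pos: [0.53, 0.4045, 0.0873]
orientation: [0.706, 0.007, 0.708, -0.008]
wrist_force: [0.4, 1.3, -0.7]
finger_gap: 0.48
```

Run:
```python
from h import *
plan(.5225,.062,.105,88.2); print(readout.observe()["wrist_force"])
im,d=read_camera("side"); W=cloud("side",d)
cv2.imwrite("pics/side10.png",cv2.resize(im[180:290,210:310],None,fx=5,fy=5,interpolation=cv2.INTER_CUBIC))
```

```text
t=20.6 tcp=[0.53   0.4045 0.0873] jaw=88.8 gap=0.48 tool-delta=[-1.730e-02 -3.426e-01 -2.000e-04] |d|=0.343 spin=0.010 rad (0.6 deg)
[ 0.41164775  1.3342004  -0.6522119 ]
```

View pics/side10.png

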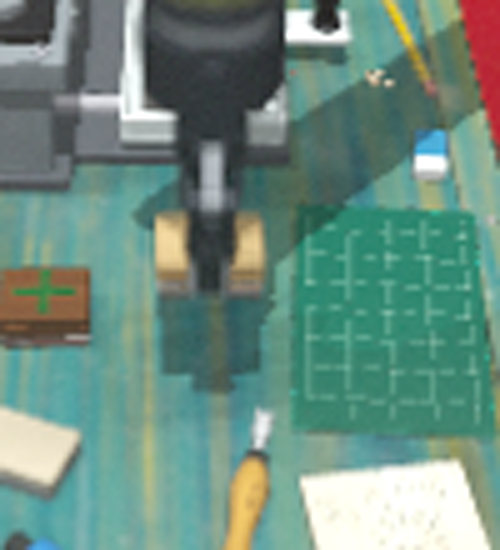

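carry_out --pt "20 0 -0.05 0 0" --pt "20 0 -0.105 0 0" --pt "20 0 -0.165 0 0.01" --pt "20 0 -0.225 0 0.01" --pt "20 0 -0.28 0 0.01" --pt "20 0 -0.32 0 0.01" --pt "20 0 -0.343 0 0.01" --pt "20 0 -0.343 0 0.01"

```text
time_s: 21.7
tcp_pos: [0.5233, 0.0598, 0.087]
orientation: [0.707, 0.013, 0.707, -0.013]
wrist_force: [0.3, 0.6, -1.1]
finger_gap: 0.483
```

Run:
```python
from h import *
plan(.5225,.062,.018,88.2)
im,d=read_camera("side"); W=cloud("side",d)
cv2.imwrite("pics/side11.png",cv2.resize(im[100:250,180:330],None,fx=4,fy=4,interpolation=cv2.INTER_CUBIC))
```

```text
t=21.7 tcp=[0.5233 0.0598 0.087 ] jaw=88.0 gap=0.48 tool-delta=[ 0.069   0.0022 -0.0008] |d|=0.069 spin=-0.004 rad (-0.2 deg)
```

View pics/side11.png

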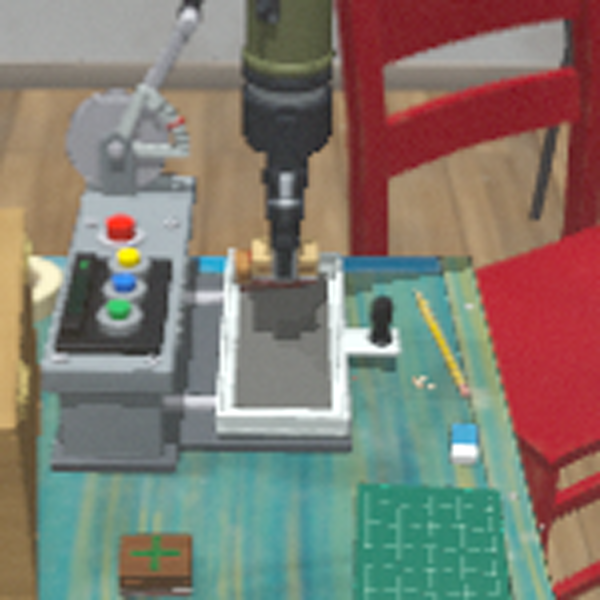

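Run:
```python
from h import *
im,d,W=tops(["stamp_bars","stamp_leaf"])
cv2.imwrite("pics/top11.png",cv2.resize(im[120:220,270:400],None,fx=6,fy=6,interpolation=cv2.INTER_CUBIC))
print(proj("side",[.5203,-.0096,.056]))
for c in("top","side"):
  for r in models.place_of("stamp_bars",c): print(c,r["confidence"],c2w(c,r["point"]))
```

```text
top stamp_leaf 0.78 223 ztop 0.028 c [0.3873 0.6926] size [0.056 0.045] short-axis deg 90.7
top stamp_leaf 0.5 206 ztop 0.028 c [0.6262 0.3464] size [0.044 0.057] short-axis deg 89.2
[250.79168657 167.30225308]
top 0.61 [ 0.68222872 -0.07160986  0.16434097]
side 0.63 [ 0.53636184 -0.03697249  0.03154849]
```

View pics/top11.png

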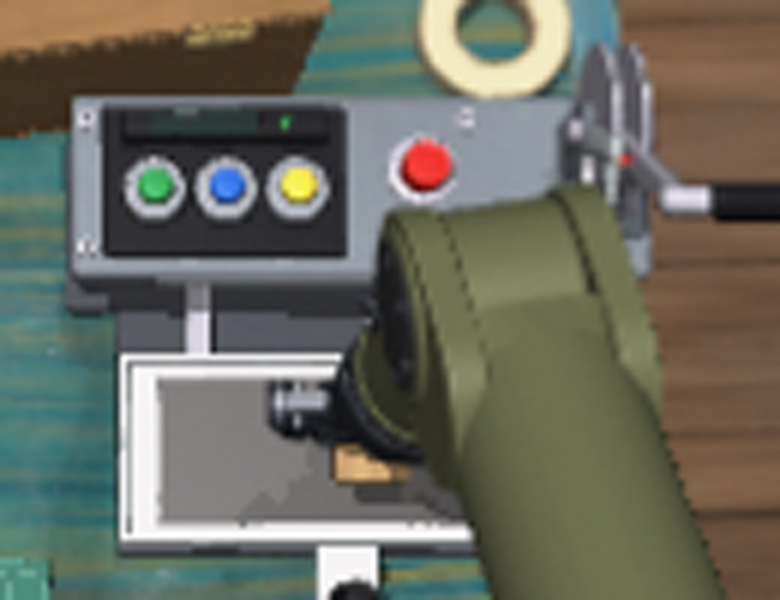

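carry_out --pt "20 0.02 0 0 0" --pt "20 0.045 0 0 0" --pt "20 0.06 0 0 0" --pt "20 0.066 0 0 0" --pt "20 0.069 0 0 0" --pt "20 0.0695 0 0 0" --pt "65 0.0695 0 0 0" --pt "65 0.0695 0 0 0"

```text
time_s: 23.0
tcp_pos: [0.5237, 0.062, 0.0178]
orientation: [0.707, 0.011, 0.707, -0.011]
wrist_force: [0.1, 0.6, -0.6]
finger_gap: 0.65
```

carry_out --pt "68 0 0 0 0" --pt "68 -0.03 0 0 0" --pt "68 -0.07 0 0 0" --pt "68 -0.085 0.06 0.0 0" --pt "68 -0.085 0.12 0.0 0" --pt "68 -0.085 0.18 0.02 0" --pt "68 -0.085 0.22 0.05 0" --pt "68 -0.085 0.26 0.09 0"

```text
time_s: 24.0
tcp_pos: [0.6218, 0.3213, 0.1026]
orientation: [0.707, 0.011, 0.707, -0.01]
wrist_force: [0.8, -0.7, 0.6]
finger_gap: 0.677
```

Run:
```python
from h import *
im,d,W=tops(["stamp_bars","stamp_ring","stamp_leaf","bed_top"])
cv2.imwrite("pics/top12.png",cv2.resize(im[120:220,270:400],None,fx=6,fy=6,interpolation=cv2.INTER_CUBIC))
plan(.626,.3463,.06,89)
```

```text
top stamp_bars 0.65 222 ztop 0.058 c [ 0.5352 -0.0345] size [0.065 0.039] short-axis deg 92.6
top stamp_ring 0.55 211 ztop 0.058 c [0.5227 0.0624] size [0.043 0.06 ] short-axis deg 88.9
top stamp_leaf 0.61 219 ztop 0.029 c [0.3876 0.692 ] size [0.056 0.047] short-axis deg 91.1
top bed_top 0.81 1648 ztop 0.035 c [0.4971 0.0465] size [0.239 0.16 ] short-axis deg 178.5
t=24.2 tcp=[0.6212 0.3181 0.1016] jaw=88.2 gap=0.67 tool-delta=[0.0416 0.0284 0.0039] |d|=0.051 spin=-0.015 rad (-0.8 deg)
```

View pics/top12.png

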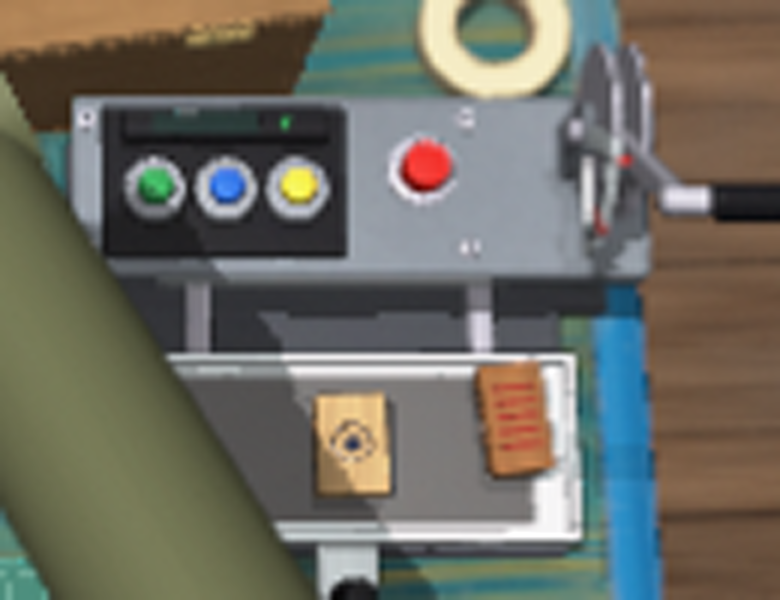

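carry_out --pt "74 0.02 0.014 0.002 -0.015" --pt "74 0.04 0.028 0.004 -0.015" --pt "74 0.06 0.028 0.004 -0.015" --pt "74 0.09 0.028 0.004 -0.015" --pt "74 0.11 0.028 0.004 -0.015" --pt "74 0.115 0.028 0.004 -0.015" --pt "74 0.115 0.028 0.004 -0.015" --pt "20 0.115 0.028 0.004 -0.015"

```text
time_s: 25.25
tcp_pos: [0.6275, 0.3472, -0.011]
orientation: [0.708, 0.006, 0.706, -0.006]
wrist_force: [-0.2, -0.4, 2.4]
finger_gap: 0.542
```

carry_out --pt "20 0 0 0 0" --pt "20 0 0 0 0" --pt "20 0 0 0 0" --pt "20 0 0 0 0" --pt "20 0 0 0 0" --pt "20 -0.03 0 0 0" --pt "20 -0.07 0 0 0" --pt "20 -0.1 0 0 0"

```text
time_s: 26.25
tcp_pos: [0.6266, 0.3468, 0.0889]
orientation: [0.707, 0.006, 0.707, -0.006]
wrist_force: [1.0, 0.2, -0.9]
finger_gap: 0.532
```

Run:
```python
from h import *
plan(.525,.136,.087,88.2); print(readout.observe()["wrist_force"])
im,d=read_camera("side"); W=cloud("side",d)
cv2.imwrite("pics/side13.png",cv2.resize(im[170:290,180:300],None,fx=5,fy=5,interpolation=cv2.INTER_CUBIC))
```

```text
t=26.2 tcp=[0.6266 0.3468 0.0889] jaw=89.0 gap=0.53 tool-delta=[ 0.0018 -0.2125 -0.098 ] |d|=0.234 spin=0.015 rad (0.8 deg)
[ 0.96937192  0.2428796  -0.92481136]
```

View pics/side13.png

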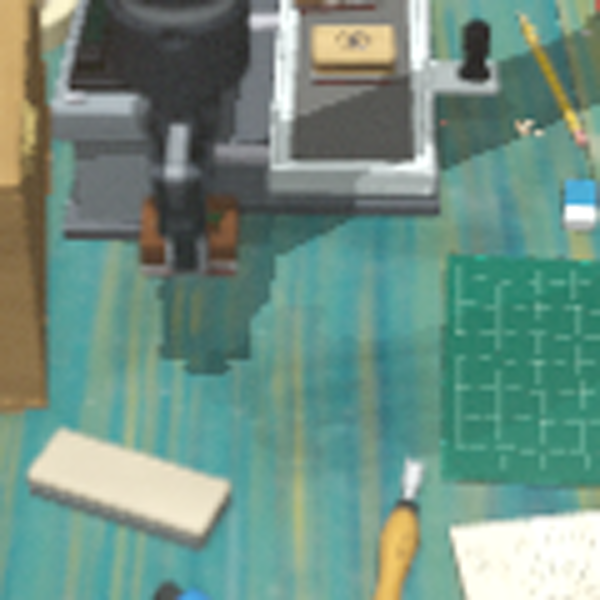

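carry_out --pt "20 0 0 -0.04 0" --pt "20 0 -0.02 -0.08 0.015" --pt "20 0 -0.07 -0.098 0.015" --pt "20 0 -0.12 -0.098 0.015" --pt "20 0 -0.17 -0.098 0.015" --pt "20 0 -0.2 -0.098 0.015" --pt "20 0 -0.2125 -0.098 0.015" --pt "20 0 -0.2125 -0.098 0.015"

```text
time_s: 27.3
tcp_pos: [0.5249, 0.136, 0.0873]
orientation: [0.707, 0.012, 0.707, -0.011]
wrist_force: [-0.6, 0.8, -1.4]
finger_gap: 0.528
```

carry_out --pt "20 0.0 0 0 0" --pt "20 0.03 0 0 0" --pt "20 0.055 0 0 0" --pt "20 0.066 0 0 0" --pt "20 0.069 0 0 0" --pt "20 0.07 0 0 0" --pt "66 0.07 0 0 0" --pt "66 0.07 0 0 0"

```text
time_s: 28.3
tcp_pos: [0.5254, 0.1365, 0.018]
orientation: [0.707, 0.011, 0.707, -0.011]
wrist_force: [0.7, 0.6, -0.3]
finger_gap: 0.66
```

carry_out --pt "66 0 0 0 0" --pt "66 -0.03 0 0 0" --pt "66 -0.07 0 0 0" --pt "66 -0.085 0.0 0.0 0" --pt "66 -0.085 0.05 0.0 0" --pt "66 -0.085 0.11 0.0 0" --pt "66 -0.085 0.16 0 0" --pt "66 -0.085 0.16 0 0"

```text
time_s: 29.3
tcp_pos: [0.5278, 0.3017, 0.1013]
orientation: [0.706, 0.009, 0.708, -0.008]
wrist_force: [-0.9, -0.4, 0.1]
finger_gap: 0.656
```

Run:
```python
from h import *
im,d,W=tops(["stamp_bars","stamp_ring","stamp_leaf","bed_top"])
cv2.imwrite("pics/top14.png",cv2.resize(im[120:220,270:400],None,fx=6,fy=6,interpolation=cv2.INTER_CUBIC))
b=cv2.cvtColor(im,cv2.COLOR_BGR2HSV)
plan(.536,-.0345,.018,96)
```

```text
top stamp_bars 0.57 228 ztop 0.058 c [ 0.5374 -0.0352] size [0.065 0.038] short-axis deg 96.2
top stamp_bars 0.39 1762 ztop 0.006 c [0.4123 0.3462] size [0.201 0.122] short-axis deg 176.2
top stamp_ring 0.53 218 ztop 0.058 c [0.5242 0.0627] size [0.042 0.057] short-axis deg 88.4
top stamp_ring 0.42 1685 ztop 0.037 c [0.499 0.061] size [0.27  0.163] short-axis deg 178.3
top stamp_leaf 0.76 215 ztop 0.028 c [0.3874 0.6926] size [0.056 0.044] short-axis deg 92.2
top stamp_leaf 0.67 1737 ztop 0.006 c [0.4128 0.3458] size [0.201 0.12 ] short-axis deg 175.6
top bed_top 0.6 1660 ztop 0.037 c [0.499  0.0618] size [0.268 0.163] short-axis deg 178.3
t=29.6 tcp=[0.5304 0.2938 0.1022] jaw=88.0 gap=0.66 tool-delta=[ 0.0845 -0.3278  0.0169] |d|=0.339 spin=-0.139 rad (-8.0 deg)
```

View pics/top14.png

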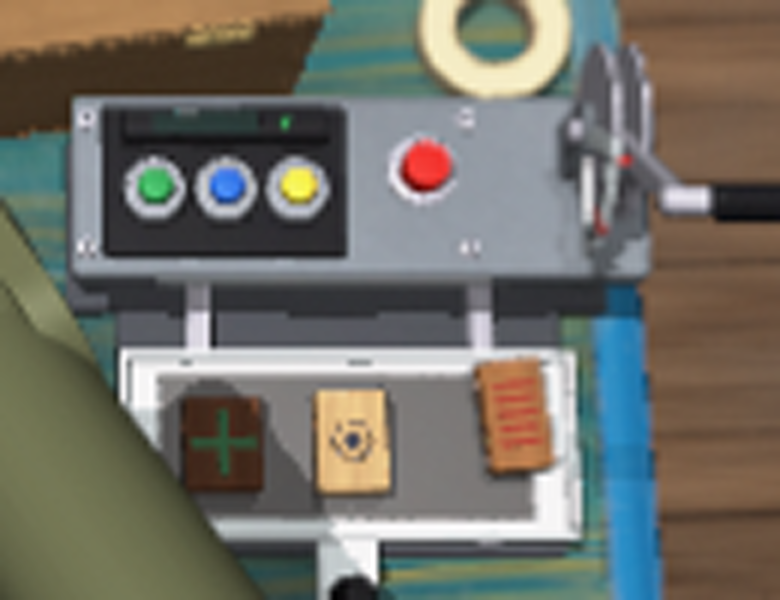

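carry_out --pt "68 0 -0.055 0.003 -0.04" --pt "68 0 -0.11 0.006 -0.08" --pt "68 0 -0.17 0.009 -0.12" --pt "68 0 -0.23 0.012 -0.139" --pt "68 0 -0.28 0.015 -0.139" --pt "68 0.02 -0.328 0.0175 -0.139" --pt "68 0.035 -0.328 0.0175 -0.139" --pt "68 0.045 -0.328 0.0175 -0.139"

```text
time_s: 30.55
tcp_pos: [0.5365, -0.0328, 0.0567]
orientation: [0.706, -0.037, 0.706, 0.038]
wrist_force: [-0.1, 0.6, -0.3]
finger_gap: 0.683
```

Run:
```python
from h import *
plan(.537,-.0350,.027,96)
```

```text
t=30.6 tcp=[ 0.5365 -0.0328  0.0567] jaw=96.0 gap=0.68 tool-delta=[ 0.0297 -0.0023  0.0003] |d|=0.030 spin=0.001 rad (0.0 deg)
```

carry_out --pt "68 0.01 0 0 0" --pt "68 0.02 0 0 0" --pt "68 0.03 0 0 0" --pt "68 0.03 0 0 0" --pt "20 0.03 0 0 0" --pt "20 0.03 0 0 0" --pt "20 0.03 0 0 0" --pt "20 0.03 0 0 0"

```text
time_s: 31.55
tcp_pos: [0.5377, -0.0326, 0.0281]
orientation: [0.707, -0.038, 0.706, 0.038]
wrist_force: [0.5, -0.3, 3.0]
finger_gap: 0.431
```

Run:
```python
from h import *
print(readout.observe()["wrist_force"]);plan(.520,-.0100,.027,88.2)
```

```text
[ 0.53570744 -0.29935064  3.02569418]
t=31.6 tcp=[ 0.5377 -0.0326  0.0281] jaw=96.1 gap=0.43 tool-delta=[ 0.0011  0.0243 -0.0152] |d|=0.029 spin=0.139 rad (7.9 deg)
```

carry_out --pt "20 -0.02 0 0 0" --pt "20 -0.025 0.01 -0.007 0.07" --pt "20 -0.025 0.024 -0.015 0.139" --pt "20 -0.025 0.024 -0.015 0.139" --pt "20 -0.01 0.024 -0.015 0.139" --pt "20 -0.002 0.024 -0.015 0.139" --pt "20 -0.001 0.024 -0.015 0.139" --pt "20 -0.001 0.024 -0.015 0.139"

```text
time_s: 32.55
tcp_pos: [0.5198, -0.011, 0.0281]
orientation: [0.707, 0.011, 0.707, -0.012]
wrist_force: [-0.3, -0.7, 0.2]
finger_gap: 0.432
```

carry_out --pt "65 0 0 0 0" --pt "65 0 0 0 0" --pt "65 0 0 0 0" --pt "65 -0.03 0 0 0" --pt "65 -0.07 0 0 0" --pt "65 -0.09 0.05 -0.02 0" --pt "65 -0.09 0.1 -0.05 0" --pt "65 -0.09 0.14 -0.09 0"

```text
time_s: 33.55
tcp_pos: [0.4337, 0.1347, 0.1192]
orientation: [0.708, 0.011, 0.706, -0.011]
wrist_force: [0.2, 1.0, -0.3]
finger_gap: 0.651
```

Run:
```python
from h import *
im,d,W=tops(["stamp_bars","stamp_ring","stamp_leaf","bed_top"])
cv2.imwrite("pics/top15.png",cv2.resize(im[120:220,270:400],None,fx=6,fy=6,interpolation=cv2.INTER_CUBIC))
im,d=read_camera("side"); 
cv2.imwrite("pics/side15.png",cv2.resize(im[130:230,200:300],None,fx=6,fy=6,interpolation=cv2.INTER_CUBIC))
for c in("side",):
 for th in("stamp_bars","stamp_ring","stamp_leaf","bed_knob"):
  for r in models.place_of(th,c): print(th,c,r["confidence"],c2w(c,r["point"]))
plan(.4335,.065,.03,88.2)
```

```text
top stamp_bars 0.61 134 ztop 0.058 c [ 0.5186 -0.011 ] size [0.035 0.064] short-axis deg 88.4
top stamp_bars 0.29 1176 ztop 0.038 c [0.525  0.0612] size [0.269 0.112] short-axis deg 178.3
top stamp_leaf 0.49 152 ztop 0.058 c [0.5265 0.138 ] size [0.046 0.05 ] short-axis deg 88.2
top stamp_leaf 0.48 213 ztop 0.028 c [0.3868 0.693 ] size [0.056 0.047] short-axis deg 94.9
top bed_top 0.63 1087 ztop 0.037 c [0.525  0.0611] size [0.269 0.112] short-axis deg 178.4
top bed_top 0.46 348 ztop 0.019 c [0.6592 0.4496] size [0.04 0.11] short-axis deg 66.3
stamp_bars side 0.48 [ 0.52261987 -0.01730251  0.03411757]
stamp_ring side 0.5 [0.52345037 0.06141029 0.02965035]
stamp_leaf side 0.92 [ 3.87897792e-01  6.99597052e-01 -6.37309351e-04]
stamp_leaf side 0.6 [0.52703613 0.13600665 0.0293764 ]
stamp_leaf side 0.24 [ 0.51021783  0.49558675 -0.00233958]
bed_knob side 0.64 [0.43940002 0.06691399 0.0599551 ]
bed_knob side 0.63 [0.52192446 0.05840475 0.02898075]
t=34.0 tcp=[0.4348 0.1315 0.1184] jaw=88.0 gap=0.65 tool-delta=[ 0.0884 -0.0665  0.001 ] |d|=0.111 spin=-0.003 rad (-0.2 deg)
```

View pics/top15.png

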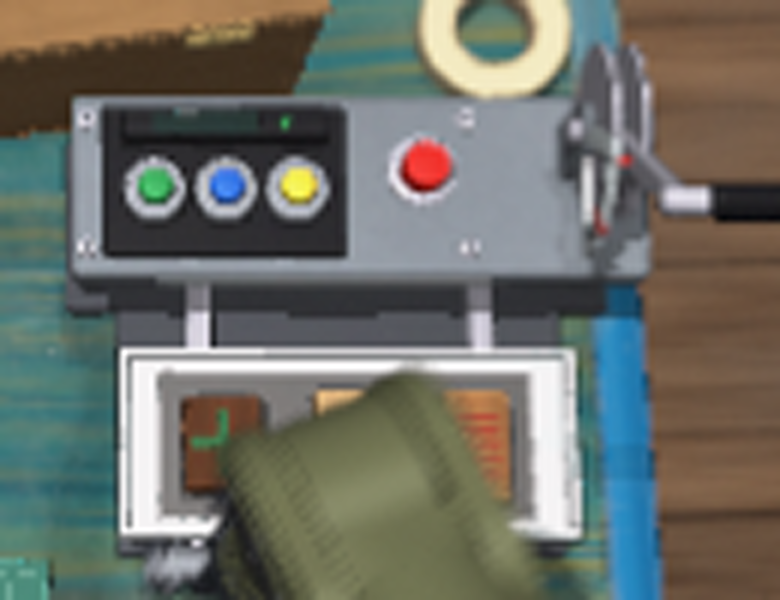

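View pics/side15.png

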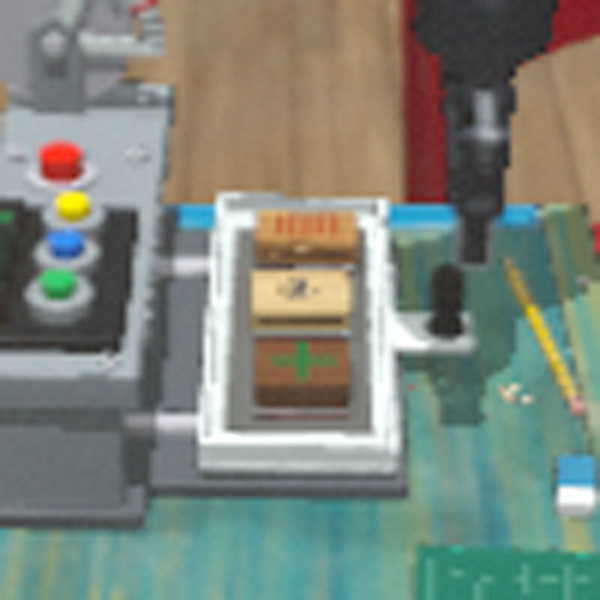

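carry_out --pt "62 0 -0.03 0 0" --pt "62 0 -0.0665 0 0" --pt "62 0.0 -0.0665 0 0" --pt "62 0.03 -0.0665 0 0" --pt "62 0.06 -0.0665 0 0" --pt "62 0.084 -0.0665 0 0" --pt "62 0.084 -0.0665 0 0" --pt "10 0.084 -0.0665 0 0"

```text
time_s: 35.05
tcp_pos: [0.4329, 0.0664, 0.0353]
orientation: [0.707, 0.011, 0.707, -0.011]
wrist_force: [0.7, 0.4, 0.2]
finger_gap: 0.423
```

carry_out --pt "10 0 0 0 0" --pt "10 0 0 0 0" --pt "10 0 0 0 0" --pt "10 0 0 0 0" --pt "10 0 0 0 0" --pt "10 0 0 0.004 0" --pt "10 0 0 0.01 0" --pt "10 0 0 0.018 0"

```text
time_s: 36.05
tcp_pos: [0.4506, 0.0644, 0.0359]
orientation: [0.707, 0.011, 0.707, -0.012]
wrist_force: [-3.0, -4.3, 7.8]
finger_gap: 0.217
```

carry_out --pt "10 0 0 0.014 0" --pt "10 0 0 0.029 0" --pt "10 0 0 0.044 0" --pt "10 0 0 0.059 0" --pt "10 0 0 0.074 0" --pt "10 0 0 0.088 0" --pt "10 0 0 0.098 0" --pt "10 0 0 0.104 0"

```text
time_s: 37.05
tcp_pos: [0.5549, 0.0612, 0.036]
orientation: [0.707, 0.011, 0.707, -0.012]
wrist_force: [-3.3, -3.1, 7.7]
finger_gap: 0.219
```

Run:
```python
from h import *
im,d,W=tops(["stamp_bars","stamp_ring","stamp_leaf"])
im,d=read_camera("side"); 
cv2.imwrite("pics/side16.png",cv2.resize(im[120:220,170:290],None,fx=6,fy=6,interpolation=cv2.INTER_CUBIC))
plan(.57,.061,.03,88.2); print(readout.observe()["wrist_force"])
```

```text
top stamp_leaf 0.7 200 ztop 0.028 c [0.3855 0.6905] size [0.054 0.043] short-axis deg 96.0
top stamp_leaf 0.29 4498 ztop 0.13 c [0.6681 0.065 ] size [0.085 0.284] short-axis deg 0.8
t=37.3 tcp=[0.5558 0.0613 0.0359] jaw=88.1 gap=0.21 tool-delta=[0.006  0.0002 0.0142] |d|=0.015 spin=-0.001 rad (-0.1 deg)
[ 1.29607592 -4.63467546  4.58276529]
```

View pics/side16.png

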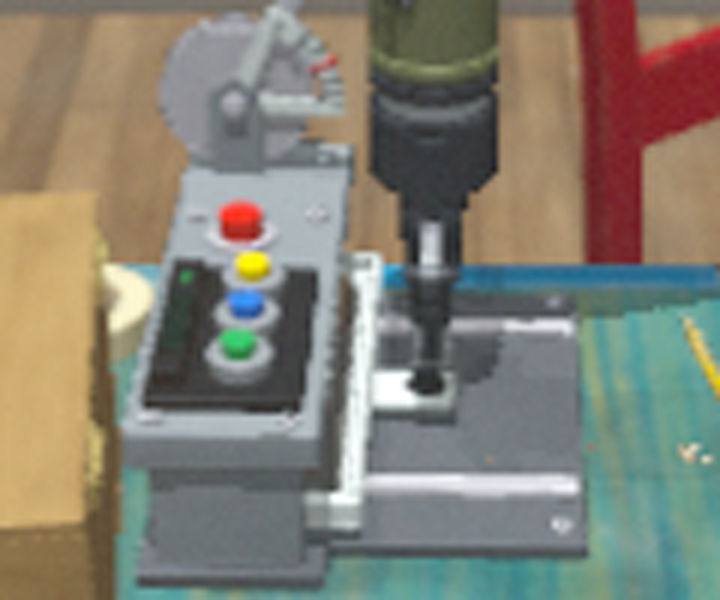

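carry_out --pt "10 0 0 0.003 0" --pt "10 0 0 0.006 0" --pt "10 0 0 0.009 0" --pt "10 0 0 0.011 0" --pt "10 0 0 0.013 0" --pt "10 0 0 0.015 0" --pt "10 0 0 0.016 0" --pt "10 0 0 0.017 0"

```text
time_s: 38.3
tcp_pos: [0.5689, 0.0609, 0.0359]
orientation: [0.705, 0.011, 0.709, -0.012]
wrist_force: [-11.5, -3.2, 16.0]
finger_gap: 0.212
```

carry_out --pt "10 0 0 0.001 0" --pt "10 0 0 0.002 0" --pt "10 0 0 0.003 0" --pt "10 0 0 0.003 0" --pt "10 0 0 0.003 0" --pt "10 0 0 0.003 0" --pt "10 0 0 0.003 0" --pt "10 0 0 0.003 0"

```text
time_s: 39.3
tcp_pos: [0.5688, 0.0608, 0.0359]
orientation: [0.703, 0.011, 0.711, -0.012]
wrist_force: [-16.8, -4.4, 22.7]
finger_gap: 0.217
```

carry_out --pt "10 0 0 -0.003 0" --pt "10 0 0 -0.003 0" --pt "62 0 0 -0.003 0" --pt "62 0 0 -0.003 0" --pt "62 0 0 -0.003 0" --pt "62 0 0 -0.003 0" --pt "62 -0.03 0 -0.02 0" --pt "62 -0.08 0 -0.05 0"

```text
time_s: 40.3
tcp_pos: [0.5226, 0.063, 0.1136]
orientation: [0.706, 0.011, 0.708, -0.012]
wrist_force: [0.6, 0.3, 0.6]
finger_gap: 0.624
```

Run:
```python
from h import *
im,d=read_camera("side"); 
cv2.imwrite("pics/side17.png",cv2.resize(im[80:220,170:290],None,fx=5,fy=4.2,interpolation=cv2.INTER_CUBIC))
read_camera("top")
for c in("side","top"):
 for th in("bed_top","bed_knob","lever_grip","lever_pivot","stamp_ring"):
  for r in models.place_of(th,c): print(th,c,r["confidence"],c2w(c,r["point"]))
W=np.load("W0.npy")
m=(W[...,2]>.26)&(W[...,2]<.31)&(abs(W[...,0]-.61)<.06)&(abs(W[...,1]+.11)<.08)
P=W[m]; print(len(P),P.min(0),P.max(0),np.median(P,0)); print(rect(P[P[:,2]>.275][:,:2]))
W=cloud("side",d)
m=(W[...,2]>.255)&(W[...,2]<.31)&(abs(W[...,0]-.61)<.06)&(abs(W[...,1]+.11)<.08)
P=W[m]; print(len(P),P.min(0),P.max(0),np.median(P,0)); print(rect(P[P[:,2]>.275][:,:2]))
plan(.605,-.115,.30,-1.8)
```

```text
bed_top side 0.75 [0.66186292 0.05510857 0.03004552]
bed_top side 0.4 [0.41246167 0.3404195  0.00301849]
bed_knob side 0.77 [0.5749618  0.06098951 0.05779081]
lever_grip side 0.91 [ 0.60994794 -0.11683982  0.28035248]
lever_pivot side 0.66 [ 0.67599493 -0.07099986  0.16136201]
bed_top top 0.73 [0.66481222 0.06338732 0.03160877]
bed_knob top 0.59 [0.57378618 0.06021815 0.05409869]
lever_grip top 0.77 [ 0.60904116 -0.11323034  0.28398137]
lever_pivot top 0.75 [ 0.67929511 -0.06715102  0.16504287]
214 [ 0.59503659 -0.15291195  0.26331261] [ 0.62744771 -0.05919596  0.29759369] [ 0.6045996  -0.10418387  0.28994177]
(array([ 0.60578716, -0.10589721]), (0.0938037559390068, 0.020168986171483994), 86.7181625366211)
91 [ 0.59850769 -0.14453699  0.25561444] [ 0.63389764 -0.05865432  0.29387486] [ 0.61174111 -0.08060498  0.28547601]
(array([ 0.60927165, -0.10160731]), (0.08570370823144913, 0.020089004188776016), 87.61347198486328)
t=40.9 tcp=[0.5238 0.063  0.1137] jaw=88.2 gap=0.63 tool-delta=[-0.1863 -0.1754  0.0866] |d|=0.270 spin=1.570 rad (90.0 deg)
```

View pics/side17.png

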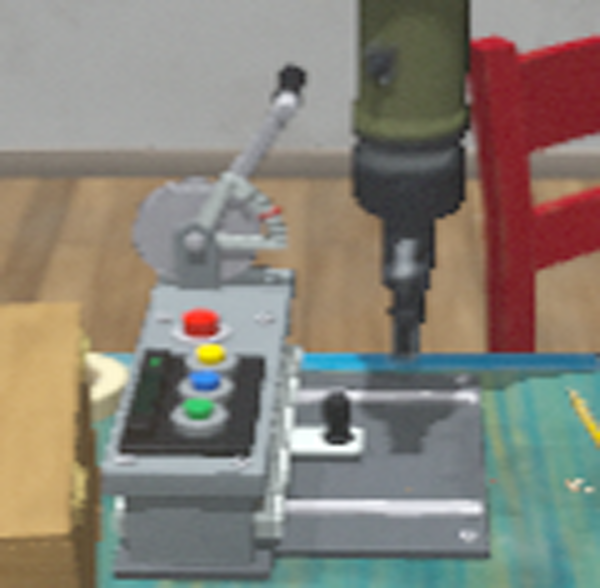

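carry_out --pt "50 -0.055 0 0 0.18" --pt "50 -0.11 0 0 0.36" --pt "50 -0.165 -0.01 0.01 0.54" --pt "50 -0.216 -0.03 0.02 0.72" --pt "50 -0.216 -0.08 0.04 0.9" --pt "50 -0.216 -0.125 0.06 1.08" --pt "50 -0.216 -0.16 0.075 1.26" --pt "50 -0.216 -0.177 0.089 1.44"

```text
time_s: 41.9
tcp_pos: [0.6074, -0.1198, 0.3302]
orientation: [0.522, 0.477, 0.522, -0.478]
wrist_force: [-0.2, 0.1, -0.4]
finger_gap: 0.498
```

Run:
```python
from h import *
plan(.607,-.117,.25,-1.8); print(readout.observe()["q"])
```

```text
t=41.9 tcp=[ 0.6074 -0.1198  0.3302] jaw=5.1 gap=0.50 tool-delta=[ 0.0802 -0.     -0.0029] |d|=0.080 spin=0.121 rad (6.9 deg)
[-0.29234888  0.24472099  0.55539929  1.3583962  -0.12668033  1.57435965
  0.33850383]
```

carry_out --pt "50 0 0 -0.002 0.121" --pt "50 0.02 0 -0.002 0.121" --pt "50 0.045 0 -0.002 0.121" --pt "50 0.07 0 -0.002 0.121" --pt "50 0.08 0 -0.002 0.121" --pt "50 0.08 0 -0.002 0.121" --pt "5 0.08 0 -0.002 0.121" --pt "5 0.08 0 -0.002 0.121"

```text
time_s: 42.9
tcp_pos: [0.6073, -0.1148, 0.2519]
orientation: [0.495, 0.506, 0.494, -0.505]
wrist_force: [-2.2, 1.0, 3.2]
finger_gap: 0.228
```

carry_out --pt "5 0 0 0 0" --pt "5 0 0 0 0" --pt "5 0 0 0 0" --pt "5 0 0 0 0" --pt "5 0 0 0 0" --pt "5 0 0 0 0" --pt "5 0 0 0 0" --pt "5 0 0 0 0"

```text
time_s: 43.9
tcp_pos: [0.6073, -0.1148, 0.2518]
orientation: [0.495, 0.506, 0.494, -0.505]
wrist_force: [-2.1, -0.7, 5.7]
finger_gap: 0.23
```

Run:
```python
from h import *
plan(.607,-.117,.25,-1.8); print(readout.observe()["wrist_force"])
im,d=read_camera("side"); 
cv2.imwrite("pics/side18.png",cv2.resize(im[50:170,170:290],None,fx=5,fy=5,interpolation=cv2.INTER_CUBIC))
```

```text
t=43.9 tcp=[ 0.6073 -0.1148  0.2518] jaw=-1.3 gap=0.23 tool-delta=[ 0.0018 -0.0003  0.0022] |d|=0.003 spin=0.009 rad (0.5 deg)
[-2.09771004 -0.6913429   5.66224107]
```

View pics/side18.png

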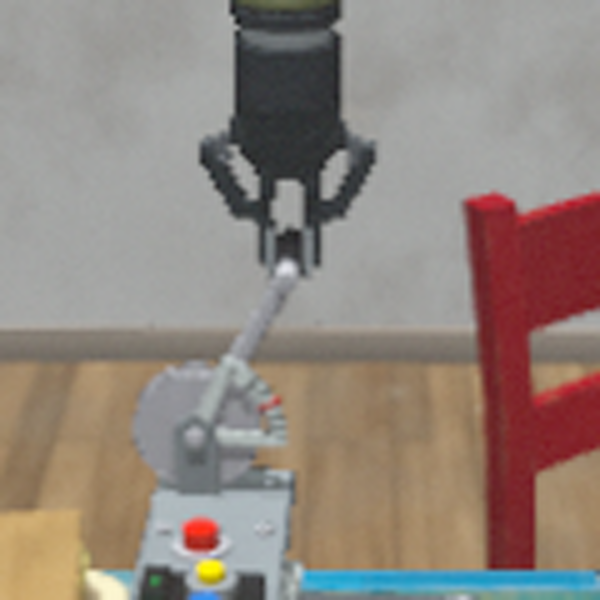

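carry_out --pt "5 0.002 -0.004 0 0" --pt "5 0.0076 -0.0117 0 0" --pt "5 0.0163 -0.0227 0 0" --pt "5 0.0261 -0.0327 0 0" --pt "5 0.0368 -0.0417 0 0" --pt "5 0.0484 -0.0496 0 0" --pt "5 0.0484 -0.0496 0 0" --pt "5 0.0484 -0.0496 0 0"

```text
time_s: 44.95
tcp_pos: [0.5605, -0.1134, 0.2034]
orientation: [0.496, 0.507, 0.493, -0.504]
wrist_force: [4.0, -0.2, 1.4]
finger_gap: 0.233
```

Run:
```python
from h import *
plan(.607,-.117,.25,-1.8); print(readout.observe()["wrist_force"])
im,d=read_camera("side"); 
cv2.imwrite("pics/side19.png",cv2.resize(im[50:170,170:290],None,fx=5,fy=5,interpolation=cv2.INTER_CUBIC))
```

```text
t=45.0 tcp=[ 0.5605 -0.1134  0.2034] jaw=-1.2 gap=0.23 tool-delta=[-0.0462  0.0469  0.0026] |d|=0.066 spin=0.010 rad (0.6 deg)
[ 3.99908638 -0.18965942  1.38335171]
```

View pics/side19.png

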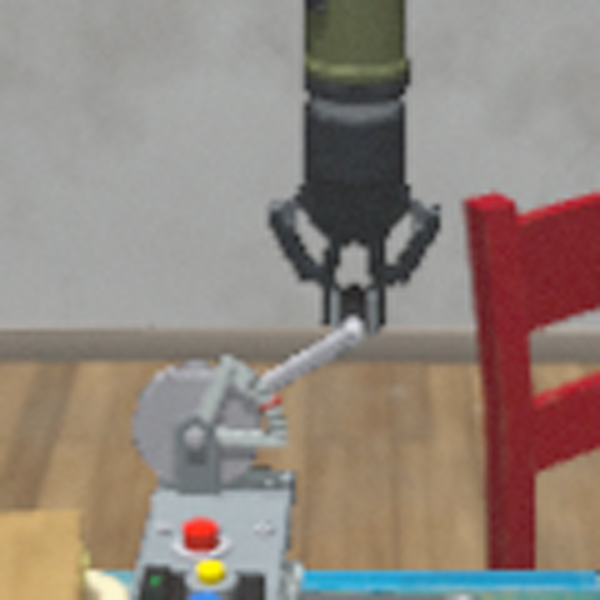

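carry_out --pt "5 0.004 -0.0025 0 0" --pt "5 0.0097 -0.0054 0 0" --pt "5 0.014 -0.0075 0 0" --pt "5 0.018 -0.0093 0 0" --pt "5 0.02 -0.0102 0 0" --pt "5 0.02 -0.0102 0 0" --pt "5 0.02 -0.0102 0 0" --pt "5 0.02 -0.0102 0 0"

```text
time_s: 46.0
tcp_pos: [0.5507, -0.1131, 0.1843]
orientation: [0.497, 0.508, 0.492, -0.503]
wrist_force: [3.4, 1.1, 5.0]
finger_gap: 0.233
```

Run:
```python
from h import *
plan(.607,-.117,.25,-1.8); print(readout.observe()["wrist_force"])
im,d=read_camera("side"); W=cloud("side",d)
cv2.imwrite("pics/side20.png",cv2.resize(im[50:170,170:290],None,fx=5,fy=5,interpolation=cv2.INTER_CUBIC))
read_camera("top")
for c in("side","top"):
 for th in("lever_grip","lever_pivot"):
  for r in models.place_of(th,c): print(th,c,r["confidence"],c2w(c,r["point"]))
```

```text
t=46.0 tcp=[ 0.5507 -0.1131  0.1843] jaw=-1.2 gap=0.23 tool-delta=[-0.0652  0.0569  0.0026] |d|=0.087 spin=0.010 rad (0.6 deg)
[3.37934701 1.12249154 5.01381834]
lever_grip side 0.71 [ 0.55062541 -0.11583934  0.21799243]
lever_grip side 0.4 [ 0.5115844   0.49604545 -0.0044661 ]
lever_pivot side 0.77 [ 0.67202788 -0.07080812  0.16259721]
lever_pivot side 0.27 [0.36882136 0.18905868 0.00122838]
lever_pivot side 0.18 [0.57556634 0.06139731 0.05734557]
lever_grip top 0.72 [ 0.55362104 -0.1111518   0.22129524]
lever_pivot top 0.97 [ 0.6835865  -0.06908697  0.16634135]
lever_pivot top 0.42 [0.65671643 0.17456488 0.14173514]
```

View pics/side20.png

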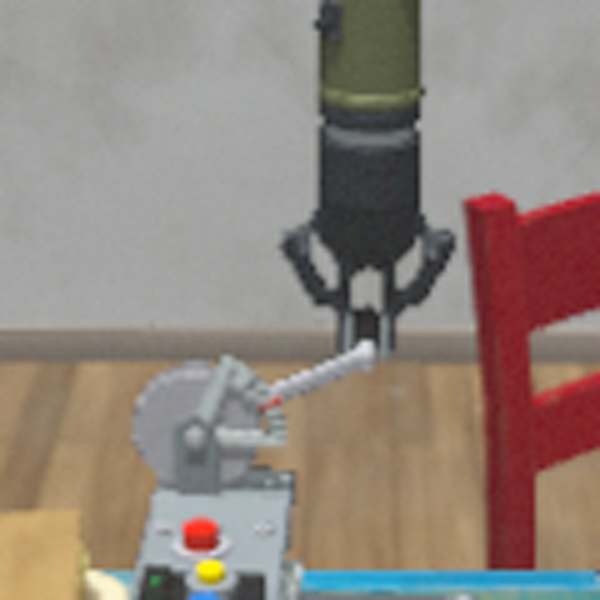

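carry_out --pt "5 0.002 -0.0008 0 0" --pt "5 0.004 -0.0015 0 0" --pt "5 0.004 -0.0015 0 0" --pt "5 0.004 -0.0015 0 0" --pt "5 0.002 -0.0005 0 0" --pt "5 -0.001 0.0005 0 0" --pt "5 -0.004 0.002 0 0" --pt "5 -0.006 0.003 0 0"

```text
time_s: 47.3
tcp_pos: [0.5517, -0.1132, 0.187]
orientation: [0.495, 0.506, 0.494, -0.505]
wrist_force: [9.7, -0.7, -8.7]
finger_gap: 0.229
```

carry_out --pt "15 0 0 0 0" --pt "25 0 0 0 0" --pt "35 0 0 0 0" --pt "45 0 0 0 0" --pt "50 0 0 0 0" --pt "50 0 0 0 0" --pt "50 -0.02 0 0 0" --pt "50 -0.06 0 0 0"

```text
time_s: 48.3
tcp_pos: [0.549, -0.1131, 0.2472]
orientation: [-0.493, -0.505, -0.495, 0.506]
wrist_force: [1.4, 1.1, 0.5]
finger_gap: 0.496
```

Run:
```python
from h import *
im,d=read_camera("side"); W=cloud("side",d)
cv2.imwrite("pics/side21.png",cv2.resize(im[80:160,190:270],None,fx=7,fy=7,interpolation=cv2.INTER_CUBIC))
read_camera("top")
for c in("side","top"):
 for th in("lever_grip",):
  for r in models.place_of(th,c): print(th,c,r["confidence"],c2w(c,r["point"]))
m=(abs(W[...,1]+.11)<.07)&(W[...,2]>.19)&(W[...,2]<.25)&(abs(W[...,0]-.555)<.025)
P=W[m]; print(len(P),P.min(0),P.max(0),np.median(P,0))
plan(.6,.1,.2,-1.8)
for ph in (.43,.6,.77):
  t=np.pi/3-ph; print(ph,proj("side",[.6785-.14*np.cos(t),-.07,.161+.14*np.sin(t)]))
```

```text
lever_grip side 0.56 [ 0.5488411  -0.11695717  0.22038548]
lever_grip top 0.55 [0.65787353 0.13742671 0.14124732]
93 [ 0.5422116  -0.14649532  0.20428452] [ 0.57995062 -0.05344579  0.23501825] [ 0.55758128 -0.08205801  0.22758615]
t=48.5 tcp=[ 0.5507 -0.1135  0.2488] jaw=-1.3 gap=0.50 tool-delta=[ 0.0489  0.0445 -0.2145] |d|=0.224 spin=0.009 rad (0.5 deg)
0.43 [239.19409119 115.45336882]
0.6 [242.46940641 120.61278359]
0.77 [244.70783983 126.10650915]
```

View pics/side21.png

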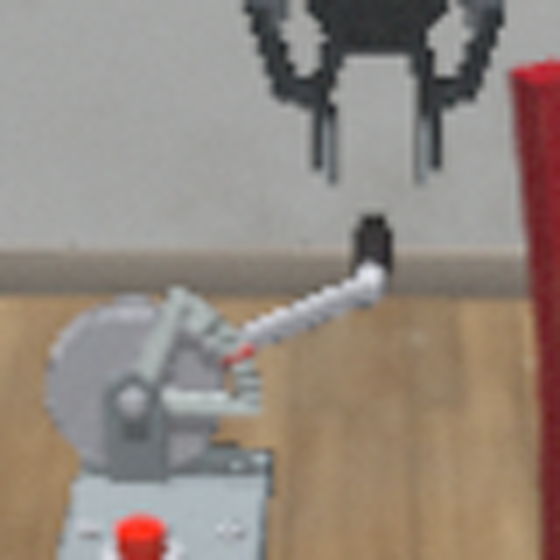

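carry_out --pt "0 -0.01 0 0 0" --pt "0 -0.01 0 -0.05 0" --pt "0 -0.01 0.02 -0.1 0" --pt "0 0 0.05 -0.15 0" --pt "0 0.02 0.08 -0.19 0.009" --pt "0 0.05 0.102 -0.214 0.009" --pt "0 0.075 0.102 -0.214 0.009" --pt "0 0.084 0.102 -0.214 0.009"

```text
time_s: 49.5
tcp_pos: [0.6556, 0.0984, 0.1613]
orientation: [-0.492, -0.506, -0.493, 0.509]
wrist_force: [0.2, 0.3, -0.3]
finger_gap: -0.001
```

Run:
```python
from h import *
im,d=read_camera("side"); 
cv2.imwrite("pics/side22.png",cv2.resize(im[100:190,180:270],None,fx=6.6,fy=6.6,interpolation=cv2.INTER_CUBIC))
W=cloud("side",d); p=readout.observe()["tcp_pos"]
m=(abs(W[...,0]-p[0])<.025)&(abs(W[...,1]-p[1])<.03)&(W[...,2]>.145)&(W[...,2]<.24)
P=W[m]
for z in np.arange(.15,.22,.008):
    q=P[abs(P[:,2]-z)<.004]
    if len(q): print(round(z,3),len(q),q.min(0).round(3),q.max(0).round(3))
im,d=read_camera("top"); 
cv2.imwrite("pics/top22.png",cv2.resize(im[120:200,280:400],None,fx=6,fy=6,interpolation=cv2.INTER_CUBIC))
plan(.6576,.0982,.126,-1.8)
```

```text
0.182 5 [0.651 0.107 0.182] [0.661 0.11  0.185]
0.19 18 [0.644 0.102 0.186] [0.668 0.113 0.194]
0.198 19 [0.644 0.104 0.195] [0.671 0.113 0.202]
0.206 19 [0.644 0.102 0.202] [0.67  0.109 0.21 ]
0.214 21 [0.644 0.084 0.21 ] [0.67  0.112 0.217]
t=49.6 tcp=[0.6562 0.0977 0.1631] jaw=-1.8 gap=0.00 tool-delta=[ 0.0371  0.0014 -0.0006] |d|=0.037 spin=-0.000 rad (-0.0 deg)
```

View pics/side22.png

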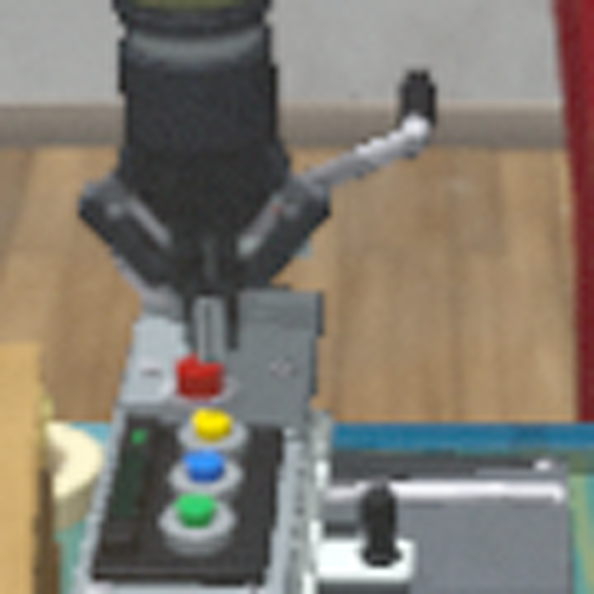

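carry_out --pt "0 0.015 0.001 0 0" --pt "0 0.03 0.001 0 0" --pt "0 0.036 0.001 0 0" --pt "0 0.038 0.001 0 0" --pt "0 0.04 0.001 0 0" --pt "0 0.042 0.001 0 0" --pt "0 0.042 0.001 0 0" --pt "0 0.042 0.001 0 0"

```text
time_s: 50.6
tcp_pos: [0.6583, 0.0983, 0.1226]
orientation: [0.492, 0.508, 0.492, -0.507]
wrist_force: [-0.2, -0.3, 2.1]
finger_gap: -0.001
```

Run:
```python
from h import *
im,d=read_camera("side"); 
cv2.imwrite("pics/side23.png",cv2.resize(im[100:190,180:270],None,fx=6.6,fy=6.6,interpolation=cv2.INTER_CUBIC))
plan(.6576,.0982,.126,-1.8); print(readout.observe()["wrist_force"])
```

```text
t=50.6 tcp=[0.6583 0.0983 0.1226] jaw=-1.8 gap=0.00 tool-delta=[-0.0034 -0.0007  0.0001] |d|=0.004 spin=0.000 rad (0.0 deg)
[-0.18400154 -1.08352892  3.18062875]
```

View pics/side23.png

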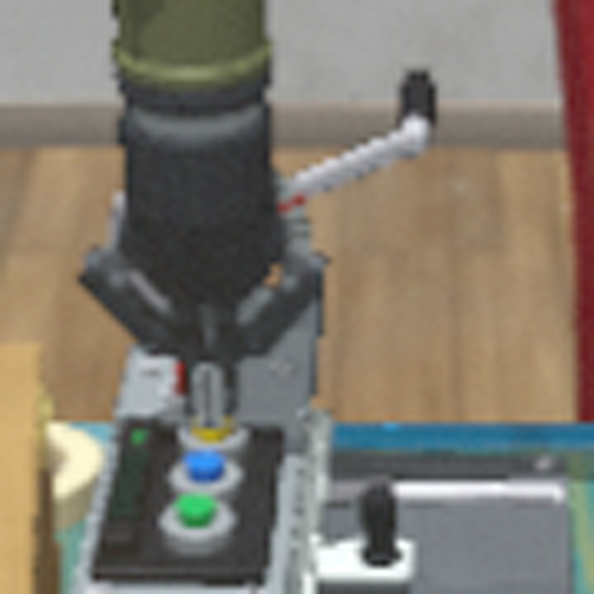

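carry_out --pt "0 0.001 0 0 0" --pt "0 0.002 0 0 0" --pt "0 0.003 0 0 0" --pt "0 0.004 0 0 0" --pt "0 0.005 0 0 0" --pt "0 0.005 0 0 0" --pt "0 0.005 0 0 0" --pt "0 0.005 0 0 0"

```text
time_s: 51.65
tcp_pos: [0.6583, 0.0984, 0.1197]
orientation: [0.492, 0.508, 0.492, -0.507]
wrist_force: [-5.6, -1.0, 13.4]
finger_gap: 0.0
```

carry_out --pt "0 -0.025 0 0 0" --pt "0 -0.03 0 0 0" --pt "0 -0.03 0 0 0" --pt "0 -0.03 0 -0.02 0" --pt "0 -0.03 0 -0.04 0" --pt "0 -0.03 0 -0.04 0" --pt "0 -0.02 0 -0.04 0" --pt "0 -0.015 0 -0.04 0"

```text
time_s: 52.65
tcp_pos: [0.6588, 0.1371, 0.1309]
orientation: [-0.492, -0.507, -0.492, 0.509]
wrist_force: [-0.3, -0.7, -0.8]
finger_gap: 0.002
```

Run:
```python
from h import *
im,d=read_camera("side"); 
cv2.imwrite("pics/side24.png",cv2.resize(im[100:190,180:270],None,fx=6.6,fy=6.6,interpolation=cv2.INTER_CUBIC))
plan(.6588,.1382,.1197,-1.8); print(readout.observe()["wrist_force"])
```

```text
t=52.7 tcp=[0.6585 0.137  0.1304] jaw=-1.9 gap=0.00 tool-delta=[ 0.0107  0.0003 -0.0012] |d|=0.011 spin=-0.001 rad (-0.1 deg)
[ 0.69830112 -0.14960653 -1.58331985]
```

View pics/side24.png

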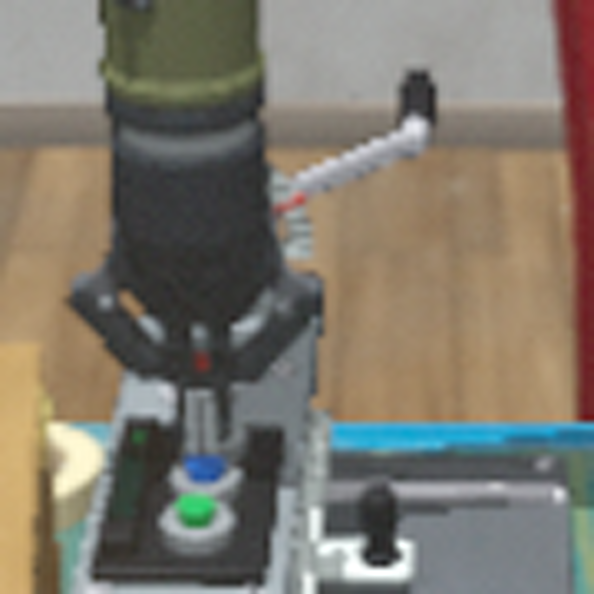

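carry_out --pt "0 0.004 0 0 0" --pt "0 0.007 0 0 0" --pt "0 0.009 0 0 0" --pt "0 0.011 0 0 0" --pt "0 0.013 0 0 0" --pt "0 0.0145 0 0 0" --pt "0 0.0145 0 0 0" --pt "0 0.0145 0 0 0"

```text
time_s: 53.7
tcp_pos: [0.6595, 0.138, 0.1198]
orientation: [0.492, 0.508, 0.492, -0.507]
wrist_force: [-4.4, -1.7, 10.2]
finger_gap: -0.0
```

Blue bottomed. On to green.

carry_out --pt "0 -0.025 0 0 0" --pt "0 -0.03 0 0 0" --pt "0 -0.03 0 0 0" --pt "0 -0.03 0 -0.02 0" --pt "0 -0.03 0 -0.04 0" --pt "0 -0.03 0 -0.04 0" --pt "0 -0.02 0 -0.04 0" --pt "0 -0.015 0 -0.04 0"

```text
time_s: 54.7
tcp_pos: [0.6601, 0.1771, 0.1314]
orientation: [-0.492, -0.507, -0.492, 0.509]
wrist_force: [-0.5, 0.6, -0.2]
finger_gap: 0.002
```

Run:
```python
from h import *
im,d=read_camera("side"); 
cv2.imwrite("pics/side25.png",cv2.resize(im[100:190,180:270],None,fx=6.6,fy=6.6,interpolation=cv2.INTER_CUBIC))
plan(.660,.1782,.1197,-1.8); print(readout.observe()["wrist_force"])
```

```text
t=54.8 tcp=[0.6598 0.177  0.1308] jaw=-1.9 gap=-0.00 tool-delta=[ 0.0111  0.0002 -0.0012] |d|=0.011 spin=-0.001 rad (-0.1 deg)
[-0.9863391  -0.61880046 -0.77422192]
```

View pics/side25.png

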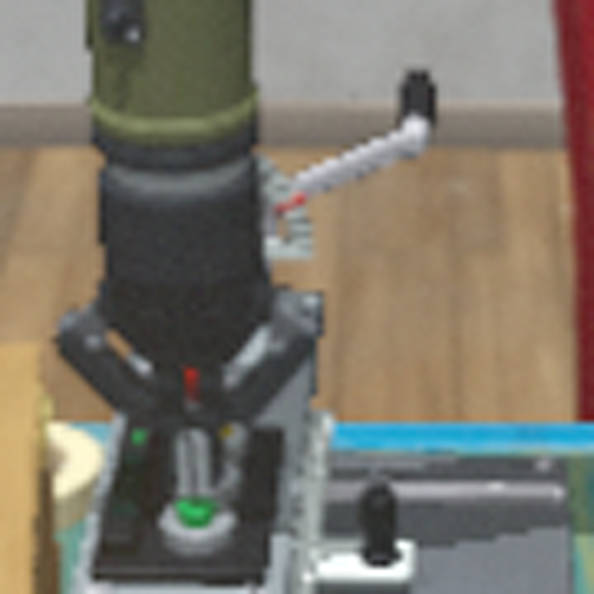

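carry_out --pt "0 0.004 0 0 0" --pt "0 0.007 0 0 0" --pt "0 0.009 0 0 0" --pt "0 0.011 0 0 0" --pt "0 0.013 0 0 0" --pt "0 0.0145 0 0 0" --pt "0 0.0145 0 0 0" --pt "0 0.0145 0 0 0"

```text
time_s: 55.75
tcp_pos: [0.6606, 0.178, 0.1198]
orientation: [0.492, 0.508, 0.492, -0.508]
wrist_force: [-3.4, -1.9, 8.9]
finger_gap: 0.002
```

carry_out --pt "0 -0.02 0 0 0" --pt "0 -0.04 0 0 0" --pt "0 -0.06 0 0 0" --pt "0 -0.06 0 0 0" --pt "0 -0.06 0 0.04 0" --pt "0 -0.06 0 0.09 0" --pt "0 -0.06 0 0.13 0" --pt "0 -0.06 0 0.14 0"

```text
time_s: 56.75
tcp_pos: [0.6557, 0.0337, 0.1778]
orientation: [-0.491, -0.508, -0.49, 0.51]
wrist_force: [1.0, 1.2, -0.5]
finger_gap: 0.001
```

Run:
```python
from h import *
im,d=read_camera("side"); read_camera("top")
for c in("side","top"):
 for th in("release_top",):
  for r in models.place_of(th,c): print(th,c,r["confidence"],c2w(c,r["point"]))
cv2.imwrite("pics/side26.png",cv2.resize(im[100:190,180:270],None,fx=6.6,fy=6.6,interpolation=cv2.INTER_CUBIC))
plan(.6695,.0230,.14,-1.8); print(readout.observe()["wrist_force"])
```

```text
release_top side 0.61 [0.66891522 0.0244584  0.13173215]
t=57.0 tcp=[0.6561 0.0405 0.1777] jaw=-1.7 gap=0.00 tool-delta=[0.0377 0.014  0.0171] |d|=0.044 spin=0.002 rad (0.1 deg)
[-0.01680174  0.7595019  -1.06721199]
```

View pics/side26.png

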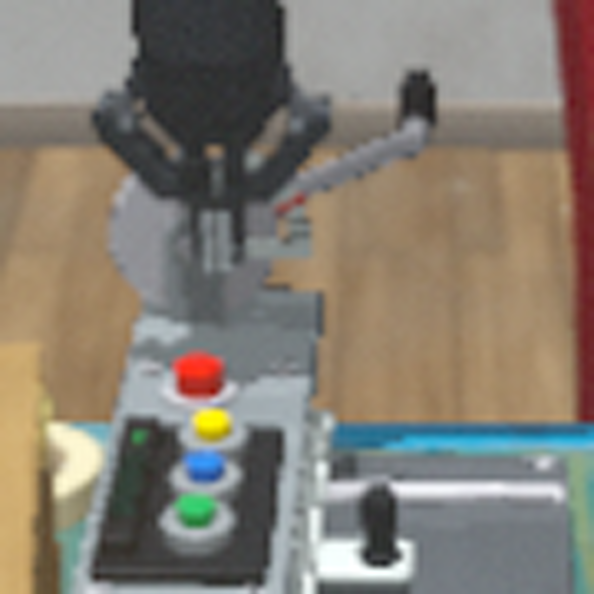

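carry_out --pt "0 0.01 0.005 0.005 0" --pt "0 0.02 0.01 0.01 0" --pt "0 0.03 0.0138 0.0165 0" --pt "0 0.04 0.0138 0.0165 0" --pt "0 0.04 0.0138 0.0165 0" --pt "0 0.04 0.0138 0.0165 0" --pt "0 0.04 0.0138 0.0165 0" --pt "0 0.04 0.0138 0.0165 0"

```text
time_s: 57.95
tcp_pos: [0.6697, 0.0216, 0.1387]
orientation: [0.492, 0.508, 0.492, -0.507]
wrist_force: [0.4, -0.1, -0.9]
finger_gap: 0.002
```

carry_out --pt "0 0 0 0 0" --pt "0 0 0 0 0" --pt "0 0 0 0 0" --pt "0 0 0 0 0" --pt "0 0 0 0 0" --pt "0 0 0 0 0" --pt "0 0 0 0 0" --pt "0 0 0 0 0"

```text
time_s: 58.95
tcp_pos: [0.6695, 0.0214, 0.1381]
orientation: [0.492, 0.508, 0.492, -0.508]
wrist_force: [1.0, 0.7, -0.7]
finger_gap: -0.001
```

carry_out --pt "0 0 0 0 0" --pt "0 0 0 0 0" --pt "0 0 0 0 0" --pt "0 0 0 0 0" --pt "0 0 0 0 0" --pt "0 0 0 0 0" --pt "0 0 0 0 0" --pt "0 0 0 0 0"

```text
time_s: 59.95
tcp_pos: [0.6695, 0.0214, 0.1382]
orientation: [0.492, 0.508, 0.492, -0.508]
wrist_force: [0.1, 0.3, -0.3]
finger_gap: 0.001
```

carry_out --pt "0 0 0 0 0" --pt "0 0 0 0 0" --pt "0 0 0 0 0" --pt "0 0 0 0 0" --pt "0 0 0 0 0" --pt "0 0 0 0 0" --pt "0 0 0 0 0" --pt "0 0 0 0 0"

```text
time_s: 60.95
tcp_pos: [0.6695, 0.0214, 0.1382]
orientation: [0.492, 0.508, 0.492, -0.508]
wrist_force: [0.2, -1.3, -0.3]
finger_gap: 0.003
```

carry_out --pt "0 0 0 0 0" --pt "0 0 0 0 0" --pt "0 0 0 0 0" --pt "0 0 0 0 0" --pt "0 0 0 0 0" --pt "0 0 0 0 0" --pt "0 0 0 0 0" --pt "0 0 0 0 0"

```text
time_s: 61.95
tcp_pos: [0.6695, 0.0214, 0.1382]
orientation: [0.492, 0.508, 0.492, -0.508]
wrist_force: [-0.7, -0.4, 0.0]
finger_gap: 0.003
```

carry_out --pt "0 0 0 0 0" --pt "0 0 0 0 0" --pt "0 0 0 0 0" --pt "0 0 0 0 0" --pt "0 0 0 0 0" --pt "0 0 0 0 0" --pt "0 0 0 0 0" --pt "0 0 0 0 0"

```text
time_s: 62.95
tcp_pos: [0.6695, 0.0214, 0.1382]
orientation: [0.492, 0.508, 0.492, -0.508]
wrist_force: [0.7, -0.2, 1.4]
finger_gap: -0.0
```

Run:
```python
from h import *
im,d=read_camera("side"); read_camera("top")
for c in("side","top"):
 for th in("release_top","bed_knob","lever_grip"):
  for r in models.place_of(th,c): print(th,c,r["confidence"],c2w(c,r["point"]))
cv2.imwrite("pics/side27.png",cv2.resize(im[100:190,180:270],None,fx=6.6,fy=6.6,interpolation=cv2.INTER_CUBIC))
plan(.6695,.0230,.106,-1.8); print(readout.observe()["wrist_force"])
```

```text
release_top side 0.41 [0.66970906 0.0217925  0.12713402]
bed_knob side 0.81 [0.57148509 0.06066809 0.05522388]
bed_knob side 0.75 [0.66388117 0.17418247 0.14308349]
bed_knob side 0.17 [0.66185566 0.05558391 0.02903359]
lever_grip side 0.72 [ 0.55552504 -0.11400133  0.2191863 ]
release_top top 0.36 [0.6694565  0.02282602 0.13024295]
bed_knob top 0.59 [0.5712727  0.0582893  0.05363827]
bed_knob top 0.31 [0.65556318 0.095759   0.14130717]
lever_grip top 0.52 [ 0.55180607 -0.1084822   0.22468921]
t=63.4 tcp=[0.6695 0.0214 0.1382] jaw=-1.8 gap=0.00 tool-delta=[ 0.0322 -0.     -0.0016] |d|=0.032 spin=0.000 rad (0.0 deg)
[-0.01814922 -0.21125481 -0.0861566 ]
```

View pics/side27.png

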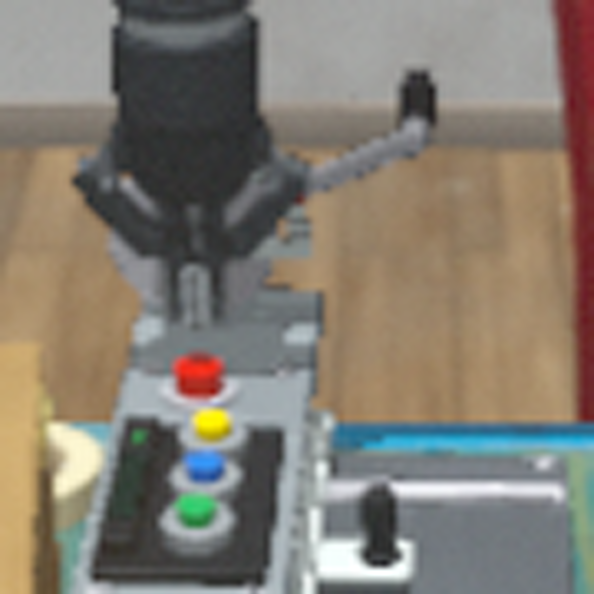

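carry_out --pt "0 0.012 0 -0.0015 0" --pt "0 0.022 0 -0.0015 0" --pt "0 0.027 0 -0.0015 0" --pt "0 0.03 0 -0.0015 0" --pt "0 0.033 0 -0.0015 0" --pt "0 0.035 0 -0.0015 0" --pt "0 0.035 0 -0.0015 0" --pt "0 0.035 0 -0.0015 0"

```text
time_s: 64.35
tcp_pos: [0.6693, 0.0231, 0.1046]
orientation: [0.492, 0.508, 0.492, -0.507]
wrist_force: [-5.7, 2.0, 10.2]
finger_gap: 0.003
```

carry_out --pt "0 0 0 0 0" --pt "0 0 0 0 0" --pt "0 0 0 0 0" --pt "0 0 0 0 0" --pt "0 0 0 0 0" --pt "0 0 0 0 0" --pt "0 0 0 0 0" --pt "0 0 0 0 0"

```text
time_s: 65.35
tcp_pos: [0.6693, 0.0232, 0.1046]
orientation: [0.492, 0.508, 0.492, -0.507]
wrist_force: [-5.4, 2.1, 9.5]
finger_gap: 0.0
```

Run:
```python
from h import *
im,d=read_camera("side")
cv2.imwrite("pics/side28.png",cv2.resize(im[80:190,180:280],None,fx=5.4,fy=5.4,interpolation=cv2.INTER_CUBIC))
print(readout.observe()["wrist_force"])
```

```text
[-5.70263684  1.51289443 10.15261102]
```

View pics/side28.png

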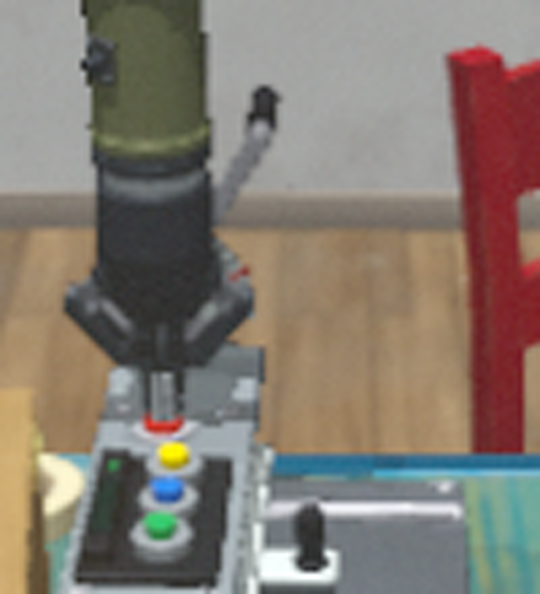

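carry_out --pt "40 -0.03 0 0 0" --pt "40 -0.09 0 0 -0.1" --pt "60 -0.1 -0.02 -0.01 -0.28" --pt "60 -0.1 -0.05 -0.02 -0.46" --pt "60 -0.1 -0.08 -0.03 -0.64" --pt "60 -0.1 -0.1 -0.034 -0.82" --pt "60 -0.1 -0.1 -0.034 -1.0" --pt "60 -0.1 -0.1 -0.034 -1.18"

```text
time_s: 66.4
tcp_pos: [0.5708, 0.0598, 0.203]
orientation: [0.692, 0.146, 0.691, -0.146]
wrist_force: [0.5, 0.3, 0.3]
finger_gap: 0.601
```

carry_out --pt "60 0 0 0 -0.18" --pt "60 0 0 0 -0.36" --pt "60 0 0 0 -0.39" --pt "60 0 0 0 -0.39" --pt "60 0 0 0 -0.39" --pt "60 0 0 0 -0.39" --pt "60 0 0 0 -0.39" --pt "60 0 0 0 -0.39"

```text
time_s: 67.4
tcp_pos: [0.5706, 0.06, 0.2032]
orientation: [0.707, 0.011, 0.707, -0.011]
wrist_force: [-0.3, -0.3, 0.3]
finger_gap: 0.597
```

Run:
```python
from h import *
plan(.570,.0607,.036,88.2)
im,d=read_camera("side"); 
cv2.imwrite("pics/side29.png",cv2.resize(im[80:190,180:280],None,fx=5.4,fy=5.4,interpolation=cv2.INTER_CUBIC))
for th in("bed_knob","lever_grip"):
  for r in models.place_of(th,"side"): print(th,r["confidence"],c2w("side",r["point"]))
```

```text
t=67.4 tcp=[0.5706 0.06   0.2032] jaw=88.2 gap=0.60 tool-delta=[ 0.1672  0.0006 -0.0007] |d|=0.167 spin=-0.001 rad (-0.0 deg)
bed_knob 0.72 [0.57582214 0.06416487 0.05551114]
lever_grip 0.75 [0.37056195 0.18928908 0.0025001 ]
lever_grip 0.73 [ 0.60903299 -0.11643678  0.27916487]
lever_grip 0.38 [0.57253693 0.06195661 0.05540655]
```

View pics/side29.png

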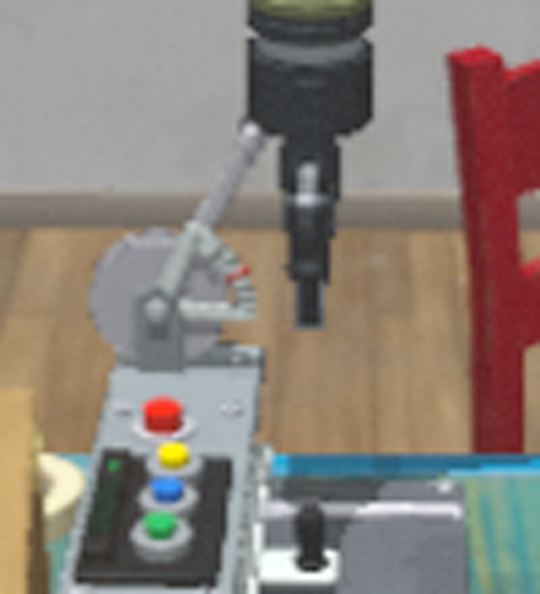

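carry_out --pt "62 0.03 0 0 0" --pt "62 0.07 0 0 0" --pt "62 0.11 0 0 0" --pt "62 0.145 0 0 0" --pt "62 0.16 0 0 0" --pt "62 0.166 0 0 0" --pt "62 0.166 0 0 0" --pt "10 0.166 0 0 0"

```text
time_s: 68.55
tcp_pos: [0.5717, 0.0602, 0.0385]
orientation: [0.708, 0.011, 0.706, -0.011]
wrist_force: [-0.2, 0.4, 1.0]
finger_gap: 0.421
```

carry_out --pt "10 0 0 0 0" --pt "10 0 0 0 0" --pt "10 0 0 0 0" --pt "10 0 0 0 0" --pt "10 0 0 0 0" --pt "10 0 0 0 0" --pt "10 0 0 -0.004 0" --pt "10 0 0 -0.01 0"

```text
time_s: 69.55
tcp_pos: [0.5623, 0.061, 0.0385]
orientation: [0.708, 0.012, 0.706, -0.011]
wrist_force: [2.5, 1.8, 6.4]
finger_gap: 0.215
```

carry_out --pt "10 0 0 -0.014 0" --pt "10 0 0 -0.03 0" --pt "10 0 0 -0.046 0" --pt "10 0 0 -0.062 0" --pt "10 0 0 -0.078 0" --pt "10 0 0 -0.094 0" --pt "10 0 0 -0.108 0" --pt "10 0 0 -0.116 0"

```text
time_s: 70.55
tcp_pos: [0.4457, 0.0645, 0.0384]
orientation: [0.708, 0.012, 0.706, -0.011]
wrist_force: [3.2, 2.1, 6.0]
finger_gap: 0.22
```

carry_out --pt "10 0 0 -0.005 0" --pt "10 0 0 -0.009 0" --pt "10 0 0 -0.01 0" --pt "62 0 0 -0.01 0" --pt "62 0 0 -0.01 0" --pt "62 0 0 -0.01 0" --pt "62 -0.05 0 -0.01 0" --pt "62 -0.09 0 -0.01 0"

```text
time_s: 71.55
tcp_pos: [0.4342, 0.064, 0.128]
orientation: [0.707, 0.011, 0.707, -0.012]
wrist_force: [1.2, 0.4, 0.3]
finger_gap: 0.618
```

carry_out --pt "62 0 0.05 0 0" --pt "62 0 0.1 0 0" --pt "62 0 0.15 0 0" --pt "62 0 0.2 0 0" --pt "62 0 0.24 0 0" --pt "62 0 0.24 0 0" --pt "62 0 0.24 0 0" --pt "62 0 0.24 0 0"

```text
time_s: 72.55
tcp_pos: [0.4426, 0.3025, 0.1269]
orientation: [0.707, 0.012, 0.707, -0.012]
wrist_force: [1.1, 0.4, 0.0]
finger_gap: 0.618
```

Run:
```python
from h import *
im,d,W=tops(["stamp_bars","stamp_ring","stamp_leaf","bed_top"])
cv2.imwrite("pics/top30.png",cv2.resize(im[120:250,210:400],None,fx=4.2,fy=4.2,interpolation=cv2.INTER_CUBIC))
plan(.526,.137,.018,88.2)
im,d=read_camera("side"); 
for th in("stamp_bars","stamp_ring","stamp_leaf"):
  for r in models.place_of(th,"side"): print(th,r["confidence"],c2w("side",r["point"]))
```

```text
top stamp_bars 0.67 234 ztop 0.058 c [ 0.5186 -0.0098] size [0.036 0.065] short-axis deg 87.0
top stamp_bars 0.21 427 ztop 0.29 c [ 0.6052 -0.1052] size [0.089 0.018] short-axis deg 177.2
top stamp_ring 0.68 210 ztop 0.058 c [0.5237 0.0633] size [0.042 0.058] short-axis deg 86.7
top stamp_leaf 0.57 216 ztop 0.058 c [0.5246 0.1377] size [0.046 0.054] short-axis deg 89.6
top stamp_leaf 0.51 213 ztop 0.029 c [0.3871 0.6925] size [0.055 0.047] short-axis deg 95.3
top bed_top 0.96 1997 ztop 0.037 c [0.5011 0.0618] size [0.269 0.161] short-axis deg 178.1
t=72.8 tcp=[0.4425 0.3036 0.1273] jaw=88.1 gap=0.62 tool-delta=[ 0.1093 -0.1638  0.0889] |d|=0.216 spin=-0.001 rad (-0.1 deg)
stamp_bars 0.48 [ 0.52037606 -0.01730622  0.03239266]
stamp_bars 0.32 [ 0.51003484  0.49568743 -0.00177711]
stamp_ring 0.51 [0.52493827 0.06215624 0.02797413]
stamp_ring 0.16 [ 0.50793338  0.49608782 -0.00235465]
stamp_leaf 0.7 [ 3.86658375e-01  6.98211824e-01 -1.52552562e-04]
stamp_leaf 0.49 [0.5274782  0.13639993 0.03051654]
stamp_leaf 0.15 [ 0.67373793 -0.07518789  0.16119958]
```

View pics/top30.png

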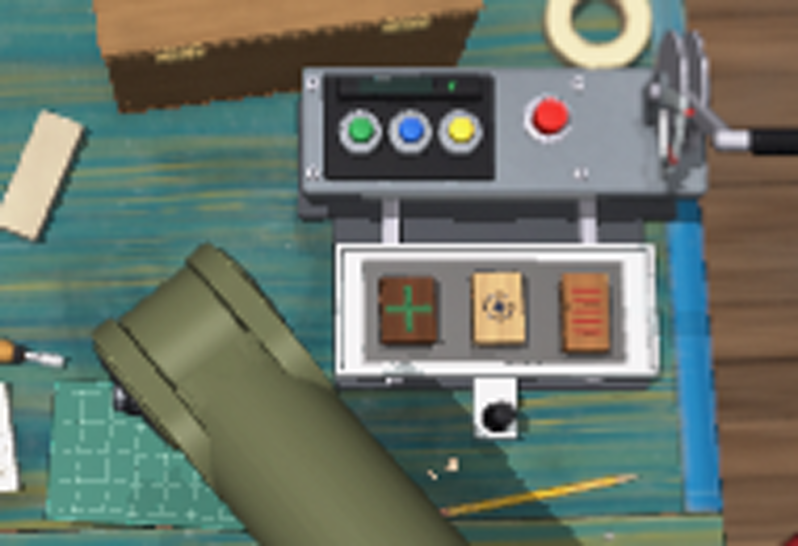

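carry_out --pt "68 0 -0.03 0.03 0" --pt "68 0 -0.08 0.06 0" --pt "68 0 -0.13 0.088 0" --pt "68 0.01 -0.163 0.088 0" --pt "68 0.03 -0.163 0.088 0" --pt "68 0.06 -0.163 0.088 0" --pt "68 0.09 -0.163 0.088 0" --pt "68 0.108 -0.163 0.088 0"

```text
time_s: 74.0
tcp_pos: [0.5243, 0.1383, 0.0177]
orientation: [0.706, 0.011, 0.708, -0.011]
wrist_force: [-1.0, 0.3, 0.0]
finger_gap: 0.68
```

carry_out --pt "68 0 0 0 0" --pt "20 0 0 0 0" --pt "20 0 0 0 0" --pt "20 0 0 0 0" --pt "20 0 0 0 0" --pt "20 0 0 0 0" --pt "20 -0.04 0 0 0" --pt "20 -0.08 0 0 0"

```text
time_s: 75.0
tcp_pos: [0.5241, 0.1382, 0.0992]
orientation: [0.706, 0.011, 0.708, -0.012]
wrist_force: [1.1, 0.1, -0.3]
finger_gap: 0.532
```

Run:
```python
from h import *
plan(.4185,.4188,-.008,88.2)
im,d=read_camera("side")
cv2.imwrite("pics/side31.png",cv2.resize(im[130:290,200:340],None,fx=3.7,fy=3.7,interpolation=cv2.INTER_CUBIC))
```

```text
t=75.0 tcp=[0.5241 0.1382 0.0992] jaw=88.2 gap=0.53 tool-delta=[ 0.1072  0.2772 -0.1143] |d|=0.318 spin=-0.000 rad (-0.0 deg)
```

View pics/side31.png

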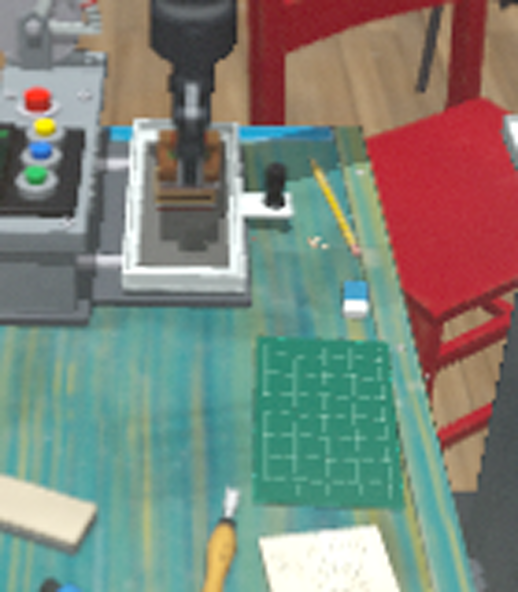

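carry_out --pt "20 0 0.03 -0.012 0" --pt "20 0 0.08 -0.033 0" --pt "20 0 0.13 -0.055 0" --pt "20 0 0.18 -0.076 0" --pt "20 0 0.23 -0.096 0" --pt "20 0 0.265 -0.11 0" --pt "20 0 0.277 -0.1145 0" --pt "20 0 0.277 -0.1145 0"

```text
time_s: 76.05
tcp_pos: [0.4192, 0.4186, 0.0985]
orientation: [0.707, 0.01, 0.707, -0.011]
wrist_force: [-0.2, -0.4, -1.2]
finger_gap: 0.532
```

Run:
```python
from h import *
plan(.4185,.4188,-.0075,88.2)
im,d=read_camera("side")
cv2.imwrite("pics/side32.png",cv2.resize(im[170:330,200:340],None,fx=3.7,fy=3.7,interpolation=cv2.INTER_CUBIC))
```

```text
t=76.0 tcp=[0.4192 0.4186 0.0985] jaw=88.2 gap=0.53 tool-delta=[ 0.106   0.0003 -0.0007] |d|=0.106 spin=0.001 rad (0.0 deg)
```

View pics/side32.png

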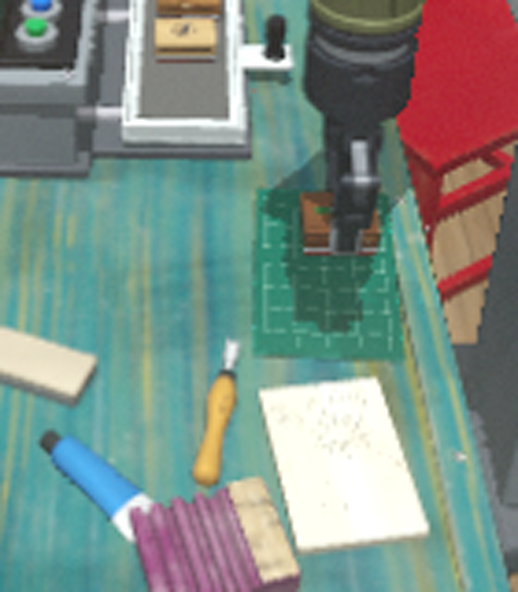

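carry_out --pt "20 0.03 0 0 0" --pt "20 0.06 0 0 0" --pt "20 0.09 0 0 0" --pt "20 0.102 0 0 0" --pt "20 0.105 0 0 0" --pt "20 0.106 0 0 0" --pt "20 0.106 0 0 0" --pt "66 0.106 0 0 0"

```text
time_s: 77.1
tcp_pos: [0.42, 0.4196, -0.0058]
orientation: [0.707, 0.012, 0.707, -0.011]
wrist_force: [0.2, -0.0, 0.2]
finger_gap: 0.659
```

carry_out --pt "66 0 0 0 0" --pt "66 0 0 0 0" --pt "66 -0.03 0 0 0" --pt "66 -0.08 0 0 0" --pt "66 -0.11 -0.04 0.01 0" --pt "66 -0.11 -0.09 0.03 0" --pt "66 -0.11 -0.15 0.05 0" --pt "66 -0.11 -0.2 0.08 0"

```text
time_s: 78.1
tcp_pos: [0.4931, 0.2147, 0.1036]
orientation: [0.707, 0.011, 0.707, -0.011]
wrist_force: [2.0, 0.7, 0.6]
finger_gap: 0.658
```

Run:
```python
from h import *
im,d,W=tops(["stamp_bars","stamp_ring","stamp_leaf"])
cv2.imwrite("pics/top33.png",cv2.resize(im[120:250,210:400],None,fx=4.2,fy=4.2,interpolation=cv2.INTER_CUBIC))
plan(.5237,.063,.018,88.2)
im,d=read_camera("side"); 
for th in("stamp_bars","stamp_ring","stamp_leaf"):
  for r in models.place_of(th,"side"): print(th,r["confidence"],c2w("side",r["point"]))
```

```text
top stamp_bars 0.59 218 ztop 0.058 c [ 0.5187 -0.0095] size [0.037 0.064] short-axis deg 87.4
top stamp_bars 0.38 968 ztop 0.037 c [0.5237 0.0138] size [0.176 0.112] short-axis deg 178.5
top stamp_ring 0.72 190 ztop 0.058 c [0.524 0.063] size [0.042 0.057] short-axis deg 86.6
top stamp_leaf 0.79 222 ztop 0.028 c [0.3873 0.6923] size [0.057 0.047] short-axis deg 92.6
top stamp_leaf 0.63 195 ztop 0.058 c [0.5241 0.0627] size [0.042 0.057] short-axis deg 88.0
t=78.3 tcp=[0.4936 0.2154 0.1033] jaw=88.0 gap=0.66 tool-delta=[ 0.0852 -0.1513  0.0354] |d|=0.177 spin=-0.004 rad (-0.2 deg)
stamp_bars 0.43 [ 0.51941964 -0.01292229  0.03183018]
stamp_ring 0.55 [0.5255497  0.06380559 0.02595774]
stamp_ring 0.39 [ 0.67134905 -0.07089808  0.16363697]
stamp_leaf 0.75 [3.86773402e-01 6.95556313e-01 2.89068186e-04]
stamp_leaf 0.68 [0.65730444 0.09855413 0.13709332]
stamp_leaf 0.56 [0.42227021 0.41853241 0.00648631]
```

View pics/top33.png

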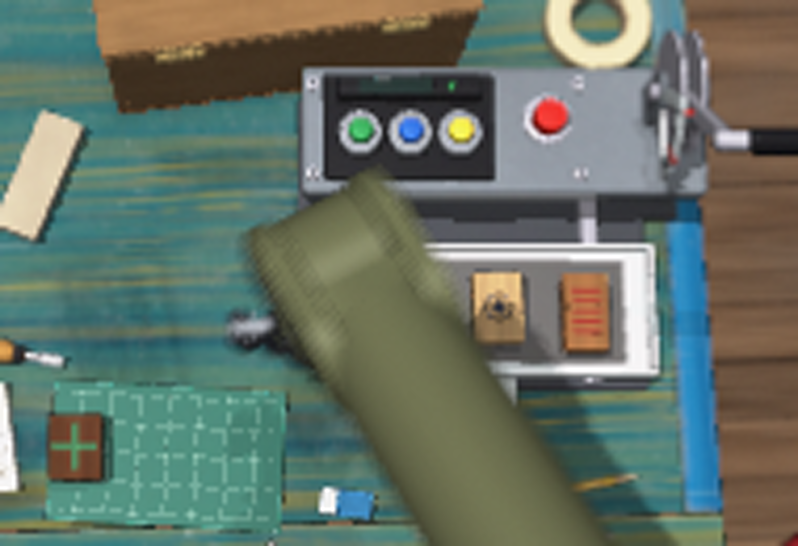

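carry_out --pt "66 0 -0.05 0.012 0" --pt "66 0 -0.1 0.024 0" --pt "66 0 -0.14 0.0355 0" --pt "66 0.01 -0.1515 0.0355 0" --pt "66 0.03 -0.1515 0.0355 0" --pt "66 0.055 -0.1515 0.0355 0" --pt "66 0.075 -0.1515 0.0355 0" --pt "66 0.0845 -0.1515 0.0355 0"

```text
time_s: 79.5
tcp_pos: [0.5222, 0.066, 0.0169]
orientation: [0.706, 0.01, 0.708, -0.01]
wrist_force: [-0.5, -0.8, 0.1]
finger_gap: 0.659
```

carry_out --pt "66 0 0 0 0" --pt "20 0 0 0 0" --pt "20 0 0 0 0" --pt "20 0 0 0 0" --pt "20 0 0 0 0" --pt "20 0 0 0 0" --pt "20 -0.04 0 0 0" --pt "20 -0.08 0 0 0"

```text
time_s: 80.5
tcp_pos: [0.5227, 0.0636, 0.0985]
orientation: [0.706, 0.011, 0.708, -0.012]
wrist_force: [0.5, 0.3, 0.3]
finger_gap: 0.481
```

Run:
```python
from h import *
plan(.4125,.3445,-.008,88.2)
im,d=read_camera("side")
cv2.imwrite("pics/side34.png",cv2.resize(im[130:290,200:340],None,fx=3.7,fy=3.7,interpolation=cv2.INTER_CUBIC))
```

```text
t=80.5 tcp=[0.5227 0.0636 0.0985] jaw=88.2 gap=0.48 tool-delta=[ 0.1066  0.2773 -0.1188] |d|=0.320 spin=-0.001 rad (-0.0 deg)
```

View pics/side34.png

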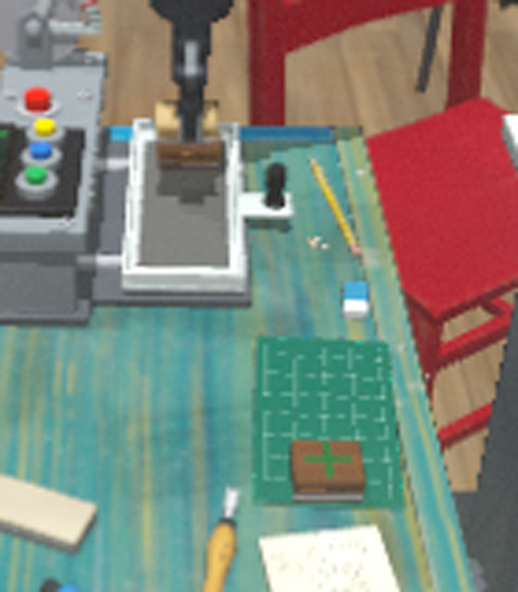

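carry_out --pt "20 0 0.03 -0.012 0" --pt "20 0 0.08 -0.034 0" --pt "20 0 0.13 -0.056 0" --pt "20 0 0.18 -0.078 0" --pt "20 0 0.23 -0.1 0" --pt "20 0 0.265 -0.114 0" --pt "20 0 0.276 -0.1185 0" --pt "20 0 0.276 -0.1185 0"

```text
time_s: 81.55
tcp_pos: [0.4138, 0.3432, 0.098]
orientation: [0.707, 0.011, 0.707, -0.011]
wrist_force: [0.6, -0.4, -1.2]
finger_gap: 0.482
```

carry_out --pt "20 0.03 0 0 0" --pt "20 0.06 0 0 0" --pt "20 0.09 0 0 0" --pt "20 0.102 0 0 0" --pt "20 0.105 0 0 0" --pt "20 0.106 0 0 0" --pt "20 0.106 0 0 0" --pt "20 0.106 0 0 0"

```text
time_s: 82.55
tcp_pos: [0.4145, 0.3441, -0.0066]
orientation: [0.707, 0.012, 0.707, -0.011]
wrist_force: [0.2, 0.2, -0.7]
finger_gap: 0.477
```

Run:
```python
from h import *
plan(.4125,.3445,-.008,88.2)
im,d=read_camera("side")
cv2.imwrite("pics/side35.png",cv2.resize(im[130:290,200:340],None,fx=3.7,fy=3.7,interpolation=cv2.INTER_CUBIC))
```

```text
t=82.5 tcp=[ 0.4145  0.3441 -0.0066] jaw=88.2 gap=0.48 tool-delta=[ 0.0014  0.0004 -0.002 ] |d|=0.003 spin=-0.000 rad (-0.0 deg)
```

View pics/side35.png

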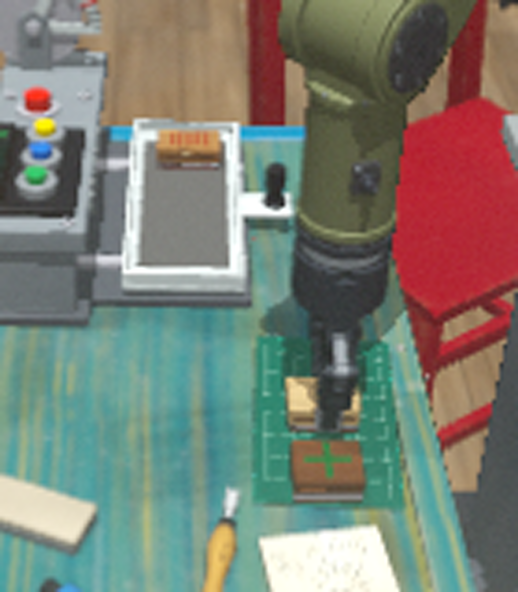

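carry_out --pt "62 0.001 0 0 0" --pt "62 0.001 0 0 0" --pt "62 0 0 0 0" --pt "62 -0.03 0 0 0" --pt "62 -0.08 0 0 0" --pt "62 -0.11 -0.04 0.01 0" --pt "62 -0.11 -0.09 0.03 0" --pt "62 -0.11 -0.14 0.06 0"

```text
time_s: 83.6
tcp_pos: [0.4699, 0.2011, 0.1036]
orientation: [0.708, 0.011, 0.706, -0.01]
wrist_force: [1.3, 0.0, -0.2]
finger_gap: 0.621
```

Run:
```python
from h import *
im,d,W=tops(["stamp_bars","stamp_ring","stamp_leaf"])
plan(.5187,-.0097,.018,88)
```

```text
top stamp_bars 0.8 209 ztop 0.058 c [ 0.5187 -0.0099] size [0.036 0.064] short-axis deg 86.6
top stamp_ring 0.22 372 ztop 0.019 c [0.6595 0.4495] size [0.041 0.11 ] short-axis deg 66.7
top stamp_leaf 0.7 231 ztop 0.031 c [0.4218 0.4196] size [0.046 0.053] short-axis deg 88.6
top stamp_leaf 0.66 213 ztop 0.029 c [0.3869 0.6927] size [0.056 0.045] short-axis deg 93.6
t=83.8 tcp=[0.47   0.2008 0.1028] jaw=88.0 gap=0.62 tool-delta=[ 0.0847 -0.2087  0.056 ] |d|=0.232 spin=-0.000 rad (-0.0 deg)
```

carry_out --pt "66 0 -0.05 0.014 0" --pt "66 0 -0.105 0.028 0" --pt "66 0 -0.16 0.042 0" --pt "66 0 -0.2 0.056 0" --pt "66 0.01 -0.2087 0.056 0" --pt "66 0.04 -0.2087 0.056 0" --pt "66 0.07 -0.2087 0.056 0" --pt "66 0.084 -0.2087 0.056 0"

```text
time_s: 84.8
tcp_pos: [0.5172, -0.0061, 0.0166]
orientation: [0.706, 0.01, 0.708, -0.01]
wrist_force: [0.2, -0.0, -0.2]
finger_gap: 0.659
```

carry_out --pt "66 0 0 0 0" --pt "20 0 0 0 0" --pt "20 0 0 0 0" --pt "20 0 0 0 0" --pt "20 0 0 0 0" --pt "20 0 0 0 0" --pt "20 -0.04 0 0 0" --pt "20 -0.08 0 0 0"

```text
time_s: 85.8
tcp_pos: [0.518, -0.0088, 0.0989]
orientation: [0.706, 0.011, 0.708, -0.011]
wrist_force: [0.1, 0.4, -0.7]
finger_gap: 0.437
```

Run:
```python
from h import *
plan(.4075,.2705,-.008,88.2)
im,d,W=tops(["stamp_ring","stamp_leaf"])
im,d=read_camera("side")
cv2.imwrite("pics/side36.png",cv2.resize(im[130:290,200:340],None,fx=3.7,fy=3.7,interpolation=cv2.INTER_CUBIC))
```

```text
t=85.8 tcp=[ 0.518  -0.0088  0.0989] jaw=88.2 gap=0.44 tool-delta=[ 0.1071  0.2756 -0.1192] |d|=0.319 spin=-0.001 rad (-0.0 deg)
top stamp_ring 0.74 183 ztop 0.032 c [0.4182 0.345 ] size [0.039 0.057] short-axis deg 89.0
top stamp_leaf 0.68 205 ztop 0.028 c [0.3862 0.6919] size [0.054 0.047] short-axis deg 90.5
top stamp_leaf 0.51 221 ztop 0.032 c [0.4219 0.4195] size [0.046 0.053] short-axis deg 88.7
```

View pics/side36.png

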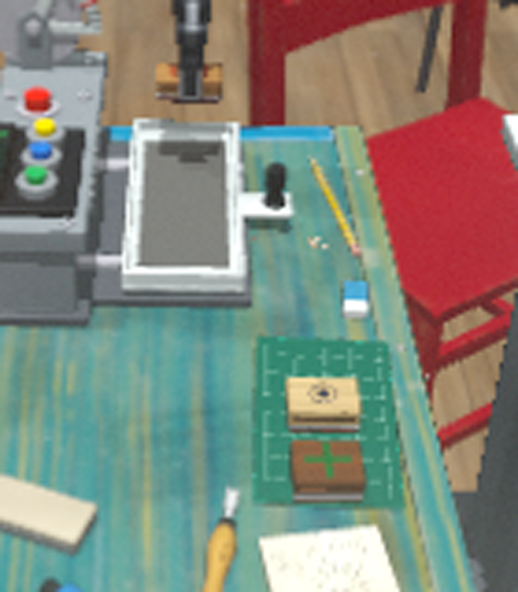

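carry_out --pt "20 0 0.03 -0.012 0" --pt "20 0 0.08 -0.034 0" --pt "20 0 0.13 -0.056 0" --pt "20 0 0.18 -0.078 0" --pt "20 0 0.23 -0.1 0" --pt "20 0 0.265 -0.114 0" --pt "20 0 0.2755 -0.116 0" --pt "20 0 0.2755 -0.116 0"

```text
time_s: 87.0
tcp_pos: [0.4112, 0.2698, 0.0974]
orientation: [0.706, 0.01, 0.708, -0.012]
wrist_force: [0.3, -0.4, -0.2]
finger_gap: 0.434
```

carry_out --pt "20 0.03 0 0 0" --pt "20 0.06 0 0 0" --pt "20 0.09 0 0 0" --pt "20 0.102 0 0 0" --pt "20 0.105 0 0 0" --pt "20 0.106 0 0 0" --pt "20 0.106 0 0 0" --pt "20 0.106 0 0 0"

```text
time_s: 88.0
tcp_pos: [0.4122, 0.2708, -0.0066]
orientation: [0.707, 0.012, 0.707, -0.011]
wrist_force: [0.9, 0.3, 0.2]
finger_gap: 0.433
```

Run:
```python
from h import *
plan(.4085,.2705,-.008,88.2)
im,d=read_camera("side")
cv2.imwrite("pics/side37.png",cv2.resize(im[130:290,200:340],None,fx=3.7,fy=3.7,interpolation=cv2.INTER_CUBIC))
```

```text
t=88.0 tcp=[ 0.4122  0.2708 -0.0066] jaw=88.2 gap=0.43 tool-delta=[ 0.0014 -0.0005 -0.0037] |d|=0.004 spin=-0.000 rad (-0.0 deg)
```

View pics/side37.png

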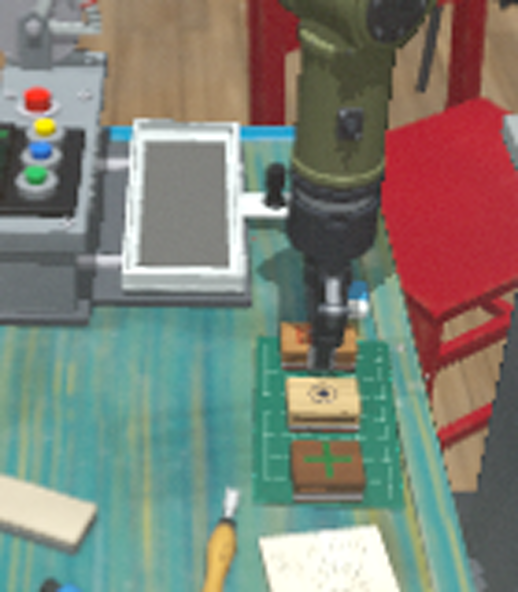

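carry_out --pt "60 0.001 0 0 0" --pt "60 0.001 0 0 0" --pt "60 0 0 0 0" --pt "60 -0.03 0 0 0" --pt "60 -0.08 0 0 0" --pt "60 -0.13 0 0.02 0" --pt "60 -0.17 -0.05 0.05 0" --pt "60 -0.2 -0.11 0.06 0"

```text
time_s: 89.05
tcp_pos: [0.4677, 0.1697, 0.1887]
orientation: [0.708, 0.011, 0.706, -0.01]
wrist_force: [0.9, -0.0, -0.6]
finger_gap: 0.596
```

carry_out --pt "60 0 0 0 0" --pt "60 0 0 0 0" --pt "60 0 0 0 0" --pt "60 0 0 0 0" --pt "60 0 0 0 0" --pt "60 0 0 0 0" --pt "60 0 0 0 0" --pt "60 0 0 0 0"

```text
time_s: 90.05
tcp_pos: [0.4663, 0.1701, 0.1867]
orientation: [0.707, 0.011, 0.707, -0.011]
wrist_force: [-0.5, 0.0, 0.4]
finger_gap: 0.6
```

Run:
```python
from h import *
im,d,W=tops(["stamp_bars","stamp_ring","stamp_leaf","mat_top","whetstone","eraser","gouge_2"])
cv2.imwrite("pics/top38.png",cv2.resize(im[120:250,210:400],None,fx=4.2,fy=4.2,interpolation=cv2.INTER_CUBIC))
im,d=read_camera("side")
cv2.imwrite("pics/side38.png",cv2.resize(im[80:290,180:340],None,fx=2.8,fy=2.8,interpolation=cv2.INTER_CUBIC))
for th in("stamp_bars","stamp_ring","stamp_leaf","mat_top","lever_grip"):
  for r in models.place_of(th,"side")[:2]: print(th,r["confidence"],c2w("side",r["point"]))
```

```text
top stamp_bars 0.54 196 ztop 0.031 c [0.4128 0.2728] size [0.035 0.064] short-axis deg 88.3
top stamp_bars 0.53 679 ztop 0.036 c [0.5252 0.0608] size [0.269 0.111] short-axis deg 178.2
top stamp_ring 0.66 197 ztop 0.031 c [0.4147 0.345 ] size [0.039 0.057] short-axis deg 89.1
top stamp_leaf 0.62 240 ztop 0.028 c [0.3867 0.6938] size [0.056 0.048] short-axis deg 95.7
top stamp_leaf 0.48 223 ztop 0.031 c [0.4218 0.4195] size [0.046 0.053] short-axis deg 89.2
top mat_top 0.64 1328 ztop 0.007 c [0.4125 0.344 ] size [0.2  0.12] short-axis deg 175.6
top whetstone 0.58 330 ztop 0.019 c [0.6591 0.4501] size [0.041 0.109] short-axis deg 66.5
top whetstone 0.28 1288 ztop 0.006 c [0.4114 0.3438] size [0.2   0.122] short-axis deg 175.4
top eraser 0.52 408 ztop 0.29 c [ 0.6043 -0.1041] size [0.09  0.019] short-axis deg 178.9
top eraser 0.43 81 ztop 0.015 c [0.3685 0.1926] size [0.044 0.022] short-axis deg 170.3
top gouge_2 0.71 156 ztop 0.017 c [0.5082 0.4997] size [0.129 0.017] short-axis deg 168.6
top gouge_2 0.62 1266 ztop 0.006 c [0.4126 0.3418] size [0.195 0.121] short-axis deg 175.4
stamp_bars 0.75 [0.41113935 0.26530559 0.00661042]
stamp_ring 0.74 [0.41533282 0.3475754  0.00345396]
stamp_leaf 0.79 [0.42154605 0.42048238 0.00259488]
stamp_leaf 0.71 [3.87603501e-01 6.96329140e-01 3.49677464e-04]
mat_top 0.62 [0.41397323 0.3386183  0.00198367]
mat_top 0.39 [ 0.60779746 -0.11399014  0.2823785 ]
lever_grip 0.8 [ 0.6106043 -0.1193957  0.2823391]
```

View pics/top38.png

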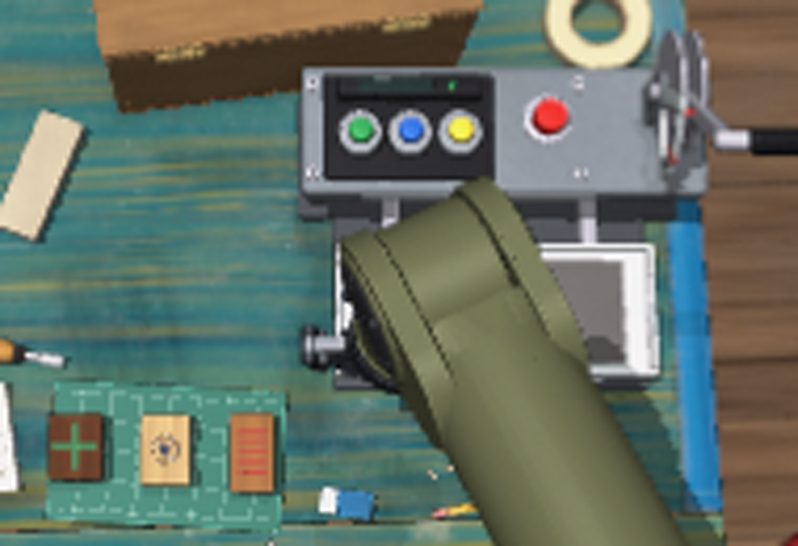

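View pics/side38.png

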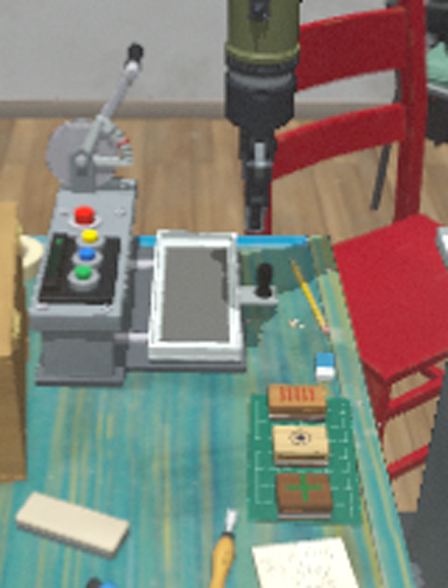

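All three stamps are on the mat wood side up, the lever is up, the bystanders have not moved and the arm is clear of everything.

```bash
python3 -c "
from workcell import robot
print(robot.hand_in())"
```

```text
the job is handed in; nothing more can be done
None
```

The job is done and handed in at about 91 s; the interface gives no verdict. All three stamps (ring, bars and leaf) went through the full cycle:
- **Loading:** they stood on the bed and the bed was pushed home.
- **Pressing:** the lever was locked in the third notch. Yellow, blue and green were pressed one at a time, each until the key bottomed, and everything was left alone for about 7.5 s.
- **Unloading:** the release button freed the lever, the bed was drawn out, and the stamps were set on the mat.

**Last checks:**
- **Stamps:** they measured (0.413, 0.273), (0.415, 0.345) and (0.422, 0.420) with tops at about 31 mm, so their centres are on the mat, wood side up. The mat's centre is at (0.413, 0.344).
- **Lever:** the handle was at 0.282 m, which is its rest position.
- **Bystanders:** the whetstone, eraser and gouge were within a few mm of where they started. The turquoise look-alike was not touched.
- **Robot:** the gripper is clear of everything, with no contact force.

**What went wrong or disagreed:**
- The fingertips turned out about 30 mm higher than the stated tool data relative to the reported TCP. The first two tries at the knob therefore closed on air above it. I measured the offset in the images and worked with that from then on.
- The bars stamp was knocked aside on the bed while I was carrying the ring stamp, and I put it back before pushing the bed home.
- The trained networks now and then named the wrong thing, such as the mat or a key as a stamp, so I checked them against the depth pictures.

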